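# Empty the spent vials into the waste box and clamp it shut

## Task

Move every sample rack off the waste box lid into the dark steel carrier, upright, one to a bay, and then take the lid off the box. Tip the spent vials off the aluminium scoop tray into the box, put in by hand those left standing on the bench and any that miss, and set the scoop back flat on the middle of its blue mat. Then put the lid back on fully seated and swing the clamp fully down onto it, leaving the jar and beaker where they are and never tipping a rack over.

Things in the scene. Friction and masses are not known exactly. Their poses are not given: they have to be found in the camera images.
- wastebox: Yellow open-topped waste box fixed to the bench, outer 140 (x) x 150 (y) x 110 mm high, walls and floor 5 mm. Origin: centre of its underside; z up. The clamp sits at the middle of its -x wall.
- clamp (a joint): Clamp angle, rad: 0 = fully down, level across the lid; 1.6 to 2.1 = open, standing up and leaning away from the box. Stays where left. Hinge line along the box's y at (-86, 0, 124) mm in the box's frame. Steel arm with red tip, 14 mm wide, 8 mm thick, reaching 55 mm from the hinge; down, it points to the box's +x and its rubber pad is 1 mm above the seated lid.
- clamp_tip (a point): End of the clamp arm, 55 mm from the hinge line.
- lid: Loose white lid, plate 144 (x) x 154 (y) x 6 mm, with a locating block 120 x 130 x 8 mm under it that drops into the box mouth (130 x 140 mm). Origin: centre of the block's underside; plate top at z = 14 mm. Black handle bar on its middle: 44 mm along x, 12 mm thick in y, z = 14 to 46 mm. Seated, its origin is 102 mm above the box's; either way round will do.
- carrier: Dark steel carrier tray fixed to the bench, outer 112 (x) x 150 (y) mm, floor 4 mm, walls 4 mm thick and 16 mm high, and a divider of that height along x in the middle: two bays of 104 (x) x 69 (y) mm centred at y = +-36.5 mm. Origin: centre of its underside.
- mat: Blue mat fixed to the bench, 160 (x) x 130 (y) x 2 mm, where the scoop rests. Origin: centre of its underside.
- scoop: Loose aluminium scoop tray: floor 110 (x) x 94 (y) x 3 mm, walls 4 mm thick and 26 mm high on three sides, open mouth at x = +55 mm. Behind the back wall an upright black handle plate centred at x = -68 mm: 12 mm thick in x, 50 mm wide in y, z = 16 to 88 mm. Origin: centre of the floor's underside; x towards the mouth, z up. 180 g.
- rack1: Black sample rack, block 80 (x) x 50 (y) x 28 mm with blue-capped samples fixed in it (they rise 5.5 mm); a grey upright fin to grip stands on its middle: 36 mm along x, 10 mm thick in y, top at z = 68 mm. Origin: centre of its underside. At the start it stands on the lid. May be absent.
- rack2: Black sample rack, block 80 (x) x 50 (y) x 28 mm with blue-capped samples fixed in it (they rise 5.5 mm); a grey upright fin to grip stands on its middle: 36 mm along x, 10 mm thick in y, top at z = 68 mm. Origin: centre of its underside. At the start it stands on the lid. May be absent.
- vial1: Spent glass vial with blue cap, a cylinder 16 mm across and 34 mm tall, 12 g, at first standing on the scoop. Origin: centre of its flat bottom; z along its axis to the cap, so its middle is at z = 17 mm. May be absent.
- vial2: Spent glass vial with blue cap, a cylinder 16 mm across and 34 mm tall, 12 g, at first standing on the scoop. Origin: centre of its flat bottom; z along its axis to the cap, so its middle is at z = 17 mm. May be absent.
- vial3: Spent glass vial with blue cap, a cylinder 16 mm across and 34 mm tall, 12 g, at first standing on the scoop. Origin: centre of its flat bottom; z along its axis to the cap, so its middle is at z = 17 mm. May be absent.
- vial4: Spent glass vial with blue cap, a cylinder 16 mm across and 34 mm tall, 12 g, at first standing on the scoop. Origin: centre of its flat bottom; z along its axis to the cap, so its middle is at z = 17 mm. May be absent.
- vial5: Spent glass vial with blue cap, a cylinder 16 mm across and 34 mm tall, 12 g, at first standing on the scoop. Origin: centre of its flat bottom; z along its axis to the cap, so its middle is at z = 17 mm. May be absent.
- vial6: Spent glass vial with blue cap, a cylinder 16 mm across and 34 mm tall, 12 g, at first standing on the scoop. Origin: centre of its flat bottom; z along its axis to the cap, so its middle is at z = 17 mm. May be absent.
- vial7: Spent glass vial with blue cap, a cylinder 16 mm across and 34 mm tall, 12 g, at first standing on the bench. Origin: centre of its flat bottom; z along its axis to the cap, so its middle is at z = 17 mm. May be absent.
- vial8: Spent glass vial with blue cap, a cylinder 16 mm across and 34 mm tall, 12 g, at first standing on the bench. Origin: centre of its flat bottom; z along its axis to the cap, so its middle is at z = 17 mm. May be absent.
- reagent: Reagent jar with white screw cap, 56 mm across and about 100 mm tall, a bystander. Origin: centre of its underside.
- beaker: Small clear glass beaker, 64 mm across and 70 mm tall, a bystander. Origin: centre of its underside.

How it is judged:
By the outcome, as a careful person would: the job done as asked, in the order asked, and still so for the second after the job is handed in, with the robot touching nothing.
Of rack1, rack2 only 1 to 2 are there at a start; the rules pass over those that are not, and their reading is None.
Of vial1, vial2, vial3, vial4, vial5, vial6 only 3 to 6 are there at a start; the rules pass over those that are not, and their reading is None.
Of vial7, vial8 only 1 to 2 are there at a start; the rules pass over those that are not, and their reading is None.
At some moment in a run one of lid, scoop may be knocked a few centimetres aside while the robot is not near it.
It also fails if it takes over 210 s, if anything falls off the work surface, if the arm or the gripper's body presses on something with over 40 N, if the wrist force passes 120 N, or if a joint passes its speed limit or range.

## Robot

A 6-joint arm with a two-finger parallel gripper is mounted at the origin on the work surface. World frame = base frame: x ahead of the robot, y to its left, z up, the work surface at z = 0. Lengths are in m, angles in rad, forces in N, time in s.
With the tool pointing down it reaches from about 0.375 to 0.9 m from the base axis. Payload 3.1 kg.
Tool frame: the origin (TCP) lies midway between the tips of the shut fingers; the grasp point (between the pads) lies 19 mm behind it; z points along the fingers, y is the direction in which the jaws open and shut (so a half turn about z gives the same grasp; the last joint's range is limited). The gripper opens to 85 mm and grips with 20 to 120 N. Pads are 22 mm wide; open, the fingers measure 114 mm over their backs; the gripper's body (76 mm by 85 mm) begins 54 mm behind the grasp point. The pads swing forward as they close: fully open they stand 13 mm farther back than shut.
Start: joints at [0.926, 0.527, 1.433, -0, 1.181, -0.178], TCP at [0.281, 0.558, 0.231] pointing down, gripper open.
Joint ranges: [-3.08, 3.08], [-0.75, 2.2], [0.22, 2.44], [-1.43, 4.57], [0, 2.65], [-2.85, 2.85]. Speed limits (rad/s): [2.79, 2.79, 3.14, 3.14, 3.14, 3.14].

## Interface

Orientations are given as a unit quaternion [x, y, z, w].
In Python, from station import manip gives the robot as it stands. The module is installed in compiled form; this text tells all that it offers.
- The arm moves only by the tool drive_tool, never from a script. Its argument "deltas" is one flat list of numbers, 4 for each row, row after row: the shift along the tool's x, y, z in cm, then the turn about the tool's z in degrees. A call has 1 to 12 rows; each row is the pose to reach, as a shift and turn from the pose measured when the call began, along the tool's axes at that moment; what a row does not reach only later rows make up. A row lasts 1/10 s, in which the tool goes at most 50 mm and 8.59 degrees, less where a joint would pass 70% of its speed; a pose out of reach is approached as far as the arm can. A call with a gripper value outside its range is refused whole. "hand" is the finger opening in cm, from 0 to 8.54, set as the call begins (left out, the last holds). The fingers move at their own pace and stop on an object; "squeeze" is the grip in N (left out, the last holds). Time passes only in rows, so rows that repeat a pose let the fingers close. It gives the time, the measured TCP pose, the force and the opening at its end, in the units of the state.
- manip.sense(): the state, without advancing time (a new reading comes with each control period).
- manip.snapshot(name): name is "scene" or "top" or "wrist"; returns a dict with "frame" (400x640x3 uint8, red, green, blue), "depth" (400x640 float32, m along the optical axis (not along the pixel's ray), 0 where there is no reading), "fx", "fy", "cx", "cy" (pixels), "k1" (the pictures are not rectified: a ray, as slopes to the right and down, at radius r is drawn at 1 + k1 r^2 times it, then the intrinsics apply), "R" (3x3) and "t" (3): a world point X has camera coordinates R X + t. Camera axes: x right, y down, z forward; pixel columns grow to the right and rows downward; lengths in m; the calibration is good to about 2 mm. A picture is of the moment at which its call begins.
- manip.sign_off(): hands the job in, once; it reports no verdict.
The state is a dict: "t": time; "q": joint angles; "qd": joint speeds; "tau": joint torques, N m; "tcp_pos": TCP position; "tool_rot": TCP orientation; "force": force on the tool from outside, world axes, zero at the start; "ft_torque": the same for the moment, N m; "finger_gap": opening from 0.0 (shut) to 1.0 (fully open).
Only numpy, scipy, OpenCV 4.12 (cv2) and the standard library are available. Lean on these libraries where they do the work, as an engineer would, in place of code of your own. Each camera call takes 0.05 s, during which the arm holds its last target.

## Working session

There is one attempt and no reset: what is moved stays moved. The work goes in short steps, Python scripts to look and compute and a tool call to move; the robot and the scene stay as the last step left them, time stands still between calls to the robot, and variables do not carry over. Pictures are saved under pics/ and viewed, and the job is handed in when it is done.

Besides the shell and the picture viewer there is one more tool, called after "Call:" as name(argument=value, ...) on one line, values as JSON. drive_tool: Moves the arm, as the interface text tells. Its arguments: {"type":"object","properties":{"deltas":{"type":"array"},"hand":{"type":"number"},"squeeze":{"type":"number"}},"required":["deltas"]}

```bash
mkdir -p pics; cat > h.py <<'E'
import numpy as np, cv2
from station import manip
def snap(n,name):
    s=manip.snapshot(n); cv2.imwrite(f'pics/{name}.png',s['frame'][:,:,::-1]); np.savez(f'/tmp/{name}.npz',**s); return s
def load(name): return dict(np.load(f'/tmp/{name}.npz'))
def ray(s,u,v):
    xd=(u-s['cx'])/s['fx']; yd=(v-s['cy'])/s['fy']
    rd=np.hypot(xd,yd); r=rd
    for _ in range(30): r=rd/(1+s['k1']*r*r)
    f=np.where(rd>0,r/np.maximum(rd,1e-9),1)
    return np.stack([xd*f,yd*f,np.ones_like(xd*f)],-1)
def pt(s,u,v,z=None):
    "world pt from depth, or on plane z"
    u=np.asarray(u,float);v=np.asarray(v,float)
    d=ray(s,u,v); R,t=s['R'],s['t']; C=-R.T@t
    if z is None:
        dd=s['depth'][np.round(v).astype(int),np.round(u).astype(int)]
        return (d*dd[...,None])@R+C
    w=d@R; k=(z-C[2])/w[...,2]
    return C+w*k[...,None]
def cloud(s):
    v,u=np.mgrid[0:400,0:640]; return pt(s,u,v)
def proj(s,X):
    c=s['R']@np.asarray(X)+s['t']; x,y=c[0]/c[2],c[1]/c[2]; f=1+s['k1']*(x*x+y*y)
    return s['fx']*x*f+s['cx'], s['fy']*y*f+s['cy']
def crop(name,u0,v0,u1,v1,k,out):
    im=cv2.imread(f'pics/{name}.png')[v0:v1,u0:u1]; cv2.imwrite(f'pics/{out}.png',cv2.resize(im,None,fx=k,fy=k,interpolation=cv2.INTER_CUBIC))
def st():
    s=manip.sense(); from scipy.spatial.transform import Rotation as Ro
    print('t',round(float(s['t']),2),'tcp',np.round(s['tcp_pos'],4),'gap',s['finger_gap'],'F',np.round(s['force'],1));print(np.round(Ro.from_quat(s['tool_rot']).as_matrix(),3), np.round(s['q'],3))
    return s
E
python3 - <<'E'
from h import *
for n in ['scene','top','wrist']:
    s=snap(n,n+'0'); print(n,s['fx'],s['k1'],-s['R'].T@s['t'])
st()
E
```

```text
scene 391.1242262939572 -0.07321663000634004 [1.15337521 0.39918077 0.75703809]
top 501.6471059463347 -0.15968551814147347 [2.84687546e-01 7.23706929e-04 1.29312359e+00]
wrist 304.6795601800369 -0.03706521559635229 [0.20648364 0.59611638 0.37275746]
t 0.15 tcp [0.2804 0.558  0.2306] gap 1.0022191670970177 F [-1.1  1.1  0.1]
[[-0.893  0.449 -0.001]
 [ 0.449  0.893 -0.001]
 [ 0.    -0.002 -1.   ]] [ 0.927  0.528  1.434  0.     1.181 -0.178]
```

View pics/scene0.png

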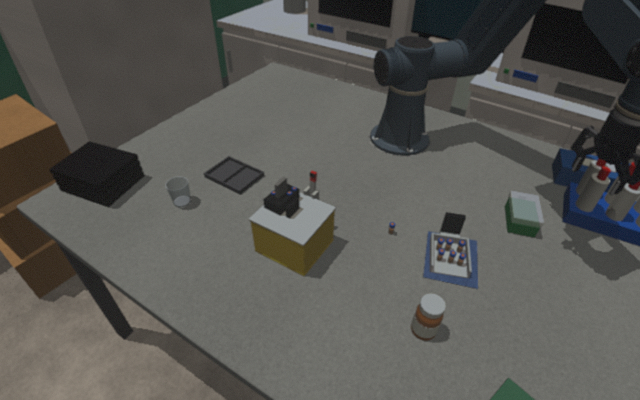

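View pics/top0.png

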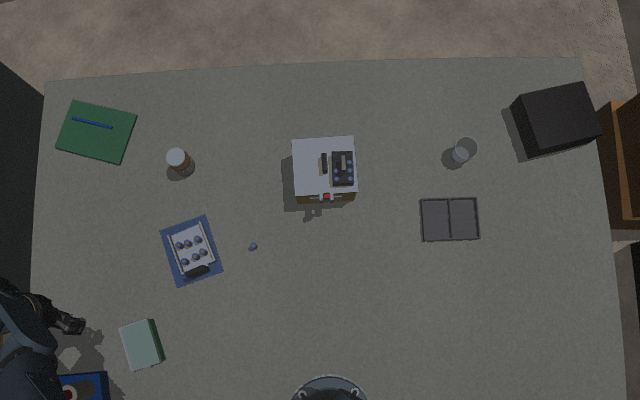

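View pics/wrist0.png

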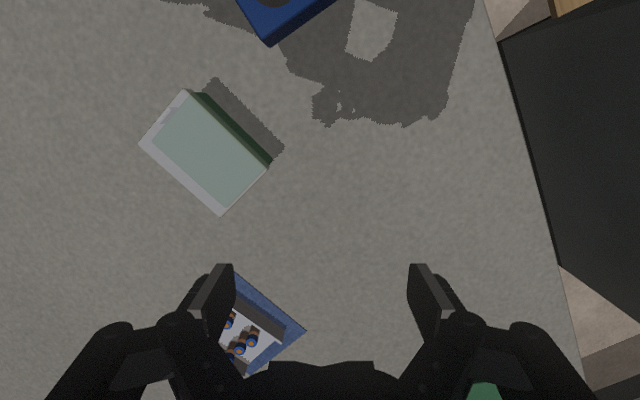

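```bash
python3 - <<'E'
from h import *
crop('top0',270,125,380,225,7,'c1'); crop('top0',140,200,270,300,6,'c2')
crop('scene0',230,160,360,275,6,'c3'); crop('top0',405,120,515,250,6,'c4');
s=load('top0'); print(s['R'],s['t'])
E
```

```text
[[-4.86783889e-02 -9.98814340e-01 -5.73444734e-04]
 [-9.76363744e-01  4.77052603e-02 -2.10803338e-01]
 [ 2.10580754e-01 -9.70167624e-03 -9.77528324e-01]] [0.01532251 0.55051884 1.20412224]
```

View pics/c1.png

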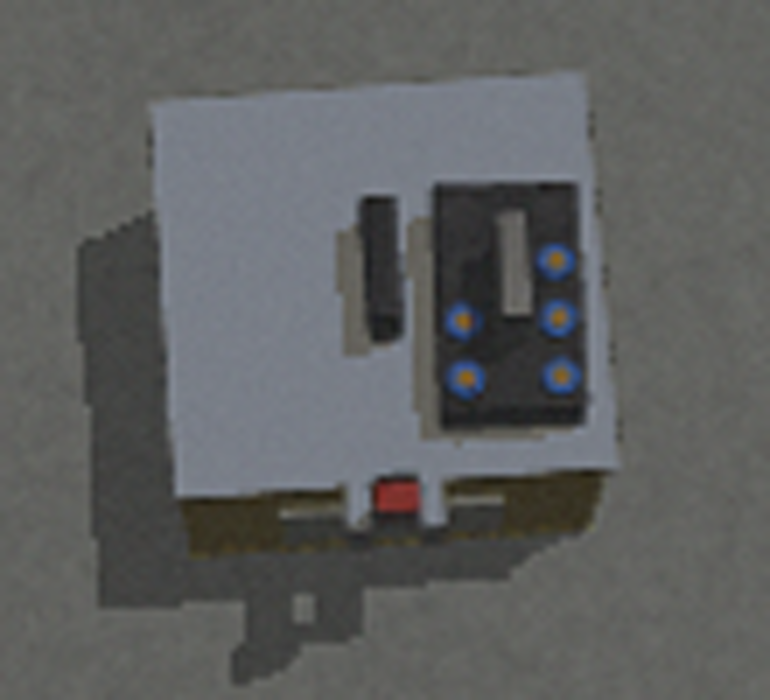

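View pics/c2.png

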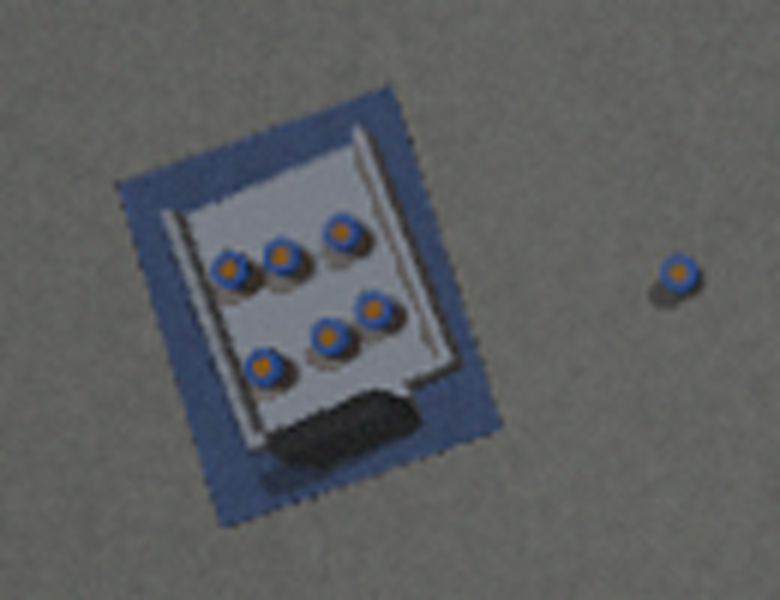

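View pics/c3.png

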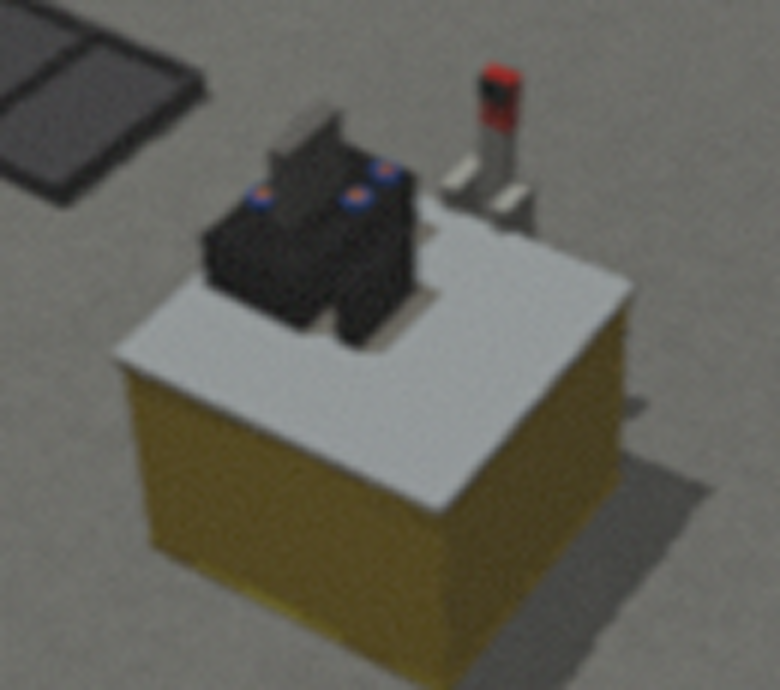

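View pics/c4.png

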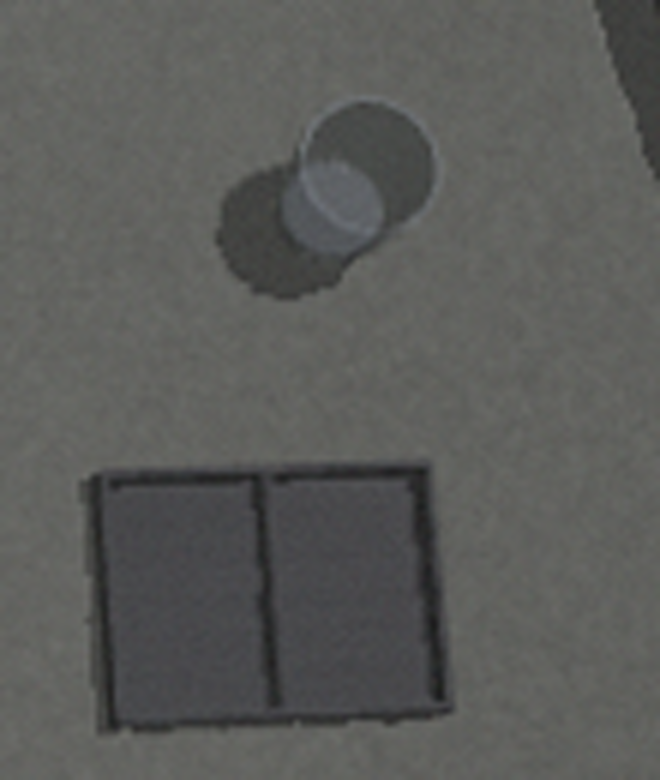

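```bash
cat >> h.py <<'E'
def cp(s,u0,v0,k,x,y,z): return pt(s,u0+(x+.5)/k-.5, v0+(y+.5)/k-.5, z)
E
python3 - <<'E'
from h import *
s=load('top0'); np.set_printoptions(precision=4,suppress=True)
def quad(n,u0,v0,k,P,z):
    W=np.array([cp(s,u0,v0,k,x,y,z)[:2] for x,y in P]); print(n,'c',W.mean(0)); print(W.tolist() and np.round(W,4)); e=np.roll(W,-1,0)-W; print(' len',np.hypot(*e.T),'ang',np.degrees(np.arctan2(e[:,1],e[:,0])))
quad('lid',270,125,7,[(152,102),(583,72),(618,467),(177,497)],.116)
quad('handle',270,125,7,[(362,197),(397,196),(402,340),(372,342)],.148)
quad('racktop',270,125,7,[(432,184),(577,184),(584,427),(440,428)],.116+.028)
quad('fin',270,125,7,[(498,211),(524,209),(531,314),(504,316)],.116+.068)
quad('clamptip',270,125,7,[(375,480),(417,478),(420,513),(376,515)],.178)
quad('carrier',405,120,6,[(95,470),(430,462),(452,710),(108,728)],.016)
quad('mat',140,200,6,[(118,182),(392,86),(503,430),(222,527)],.002)
quad('scooprim',140,200,6,[(163,212),(358,126),(457,358),(250,447)],.026)
for p in [(229,269),(281,256),(342,232),(263,367),(328,337),(373,310)]: print(cp(s,140,200,6,*p,.002+.003+.034))
print('bv',cp(s,140,200,6,678,272,.034))
for n in ['rack','scoop']:pass
C=cloud(s)
# heights check
print(C[150,310],C[160,323],C[165,344])
print('jar',pt(s,178,157,.1),'beaker', cp(s,405,120,6,370,165,.07))
E
```

```text
lid c [ 0.6167 -0.0169]
[[ 0.6865  0.061 ]
 [ 0.6902 -0.0914]
 [ 0.5467 -0.0946]
 [ 0.5436  0.0573]]
 len [0.1525 0.1435 0.1519 0.1429] ang [ -88.6086 -178.753    91.1888    1.4947]
handle c [ 0.6123 -0.0169]
[[ 0.6379 -0.0109]
 [ 0.6377 -0.0228]
 [ 0.587  -0.022 ]
 [ 0.5868 -0.0119]]
 len [0.0119 0.0507 0.0101 0.0512] ang [-91.0884 179.0359  91.1468   1.0415]
racktop c [ 0.5986 -0.0587]
[[ 0.6426 -0.0351]
 [ 0.6403 -0.0846]
 [ 0.5548 -0.0817]
 [ 0.5568 -0.0333]]
 len [0.0496 0.0855 0.0485 0.0858] ang [-92.7368 178.0429  87.6263  -1.2001]
fin c [ 0.602  -0.0594]
[[ 0.6198 -0.0551]
 [ 0.6201 -0.0637]
 [ 0.5842 -0.0639]
 [ 0.584  -0.055 ]]
 len [0.0086 0.0359 0.0089 0.0359] ang [ -88.153  -179.6905   91.624    -0.1138]
clamptip c [ 0.5266 -0.0171]
[[ 0.5325 -0.0103]
 [ 0.5325 -0.0239]
 [ 0.5208 -0.0243]
 [ 0.5208 -0.01  ]]
 len [0.0137 0.0117 0.0143 0.0116] ang [ -90.004  -178.1469   89.8628   -1.1878]
carrier c [ 0.4856 -0.3391]
[[ 0.5433 -0.2656]
 [ 0.5395 -0.4157]
 [ 0.4295 -0.4135]
 [ 0.4302 -0.2614]]
 len [0.1502 0.1101 0.1521 0.1132] ang [-91.4369 178.8474  89.7332  -2.1181]
mat c [0.4359 0.3402]
[[0.4934 0.4257]
 [0.5308 0.3022]
 [0.3783 0.2547]
 [0.341  0.3783]]
 len [0.129  0.1598 0.1291 0.1596] ang [ -73.1426 -162.6721  106.7714   17.2917]
scooprim c [0.4415 0.3343]
[[0.4756 0.3975]
 [0.5094 0.3116]
 [0.4077 0.2692]
 [0.3734 0.3589]]
 len [0.0924 0.1101 0.0961 0.1093] ang [ -68.5403 -157.3681  110.965    20.687 ]
[0.448  0.3644 0.039 ]
[0.4527 0.3418 0.039 ]
[0.4618 0.3154 0.039 ]
[0.4059 0.3496 0.039 ]
[0.4175 0.3215 0.039 ]
[0.4281 0.3021 0.039 ]
bv [0.4393 0.1729 0.034 ]
[0.657  0.0161 0.1133] [ 0.6185 -0.0141  0.152 ] [ 0.5949 -0.0612  0.1838]
jar [0.6607 0.3488 0.1   ] beaker [ 0.6604 -0.3871  0.07  ]
```

```bash
cat > go.py <<'E'
from h import *
import sys
def go(x,y,z,yaw=None):
    "yaw: desired world yaw of tool y axis (deg)"
    from scipy.spatial.transform import Rotation as Ro
    s=manip.sense(); R=Ro.from_quat(s['tool_rot']).as_matrix()
    d=R.T@(np.array([x,y,z])-s['tcp_pos'])*100
    cur=np.degrees(np.arctan2(R[1,1],R[0,1])); a=0 if yaw is None else -((yaw-cur+180)%360-180)
    print('t %.2f'%s['t'],'tcp',np.round(s['tcp_pos'],4),'yawy %.2f'%cur,'q1,6',np.round(np.degrees(s['q'][[0,5]]),1),'-> delta',np.round(d,2),'turn %.1f'%a)
if __name__=='__main__': go(*map(float,sys.argv[1:]))
E
python3 go.py .602 -.0594 .25 90
```

```text
t 0.15 tcp [0.2804 0.558  0.2306] yawy 63.31 q1,6 [ 53.1 -10.2] -> delta [-56.47 -40.72  -1.89] turn -26.7
```

Call:
drive_tool(deltas=[-4,-3,-1.9,-3,-9,-6.5,-1.9,-7,-14,-10,-1.9,-10,-19,-13.5,-1.9,-13,-24,-17,-1.9,-15,-28,-20,-1.9,-17,-33,-24,-1.9,-20,-38,-27,-1.9,-22,-42,-30,-1.9,-24,-46,-33,-1.9,-26.7,-50,-36,-1.9,-26.7,-54,-39,-1.9,-26.7], hand=8.5, squeeze=40)

```text
t: 1.35
tcp_pos: [0.5569, 0.0271, 0.2498]
tool_rot: [0.0, 1.0, -0.001, -0.001]
force: [2.0, 0.3, 0.1]
finger_gap: 0.994
```

```bash
python3 go.py .602 -.0594 .25 90; python3 -c "
from h import *
snap('wrist','w1')"
```

```text
t 1.35 tcp [0.5569 0.0271 0.2498] yawy 89.99 q1,6 [ -8.7 -98.6] -> delta [-4.51 -8.64 -0.02] turn -0.0
```

View pics/w1.png

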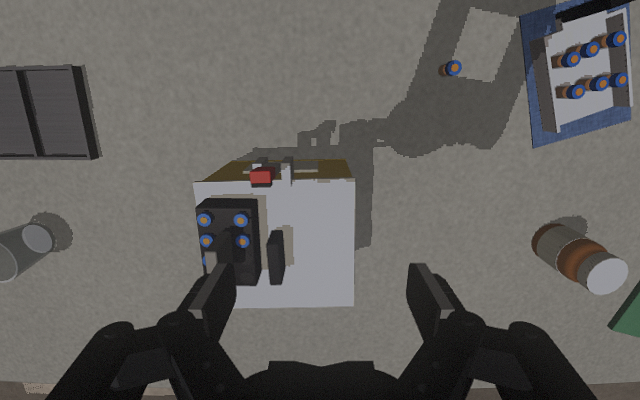

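Call:
drive_tool(deltas=[-2,-4,0,0,-4.5,-8,0,0,-4.5,-8.6,2,0,-4.5,-8.6,5,0,-4.5,-8.6,8,0,-4.5,-8.6,9.5,0,-4.5,-8.6,9.5,0,-4.5,-8.6,9.5,0], hand=5)

```text
t: 2.2
tcp_pos: [0.6073, -0.0673, 0.156]
tool_rot: [0.002, 1.0, -0.004, 0.002]
force: [0.3, 0.4, 0.3]
finger_gap: 0.584
```

Call:
drive_tool(deltas=[0,0,0,0,0,0,0,0,0,0,0,0,0,0,0,0,0,0,0,0], hand=0)

```text
t: 2.7
tcp_pos: [0.6079, -0.0674, 0.1569]
tool_rot: [0.002, 1.0, -0.004, 0.003]
force: [1.0, 0.3, 3.8]
finger_gap: 0.109
```

```bash
python3 go.py .602 -.0594 .155 90; python3 -c "
from h import *
st();snap('wrist','w2')"
```

```text
t 2.70 tcp [ 0.6079 -0.0674  0.1569] yawy 89.73 q1,6 [ -16.6 -106.1] -> delta [0.59 0.79 0.18] turn -0.3
t 2.7 tcp [ 0.6079 -0.0674  0.1569] gap 0.10943716491863026 F [1.  0.3 3.8]
[[-1.     0.005  0.007]
 [ 0.005  1.    -0.008]
 [-0.007 -0.008 -1.   ]] [-0.29   0.597  1.542 -0.007  0.994 -1.853]
```

View pics/w2.png

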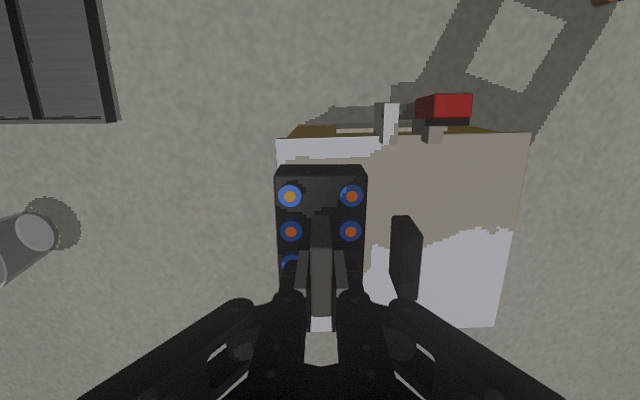

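Call:
drive_tool(deltas=[0,0,-1,0,0,0,-3,0,0,0,-6,0,0,0,-9,0,0,0,-10,0,0,0,-10,0])

```text
t: 3.35
tcp_pos: [0.6079, -0.0669, 0.2585]
tool_rot: [0.002, 1.0, -0.005, 0.005]
force: [-0.0, -0.7, -1.5]
finger_gap: 0.11
```

```bash
python3 -c "
from h import *
snap('scene','s3')"; python3 go.py .492 -.3026 .255 88.8; 
```

```text
t 3.40 tcp [ 0.6068 -0.0666  0.2568] yawy 89.73 q1,6 [ -16.6 -106.2] -> delta [ 11.37 -23.65   0.29] turn 0.9
```

View pics/s3.png

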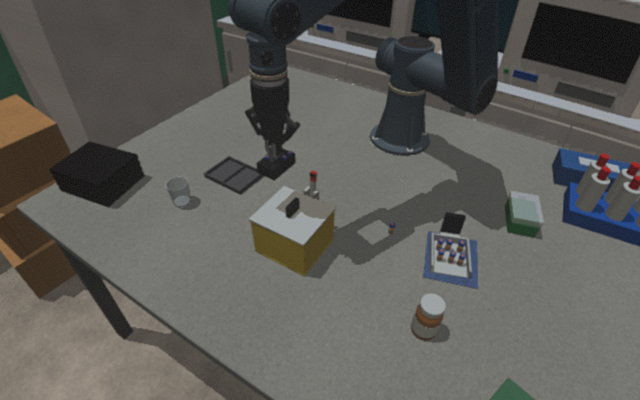

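Call:
drive_tool(deltas=[1,-2,0,0,2.5,-5,0,0,4,-8.5,0,0.9,5.5,-12,0,0.9,7,-15,0,0.9,8.5,-18,0.3,0.9,10,-21,0.3,0.9,11.4,-23.7,0.3,0.9,11.4,-23.7,0.3,0.9,11.4,-23.7,0.3,0.9,11.4,-23.7,0.3,0.9])

```text
t: 4.5
tcp_pos: [0.4914, -0.3018, 0.2536]
tool_rot: [0.01, 1.0, -0.003, 0.002]
force: [-0.2, 0.1, -1.7]
finger_gap: 0.111
```

```bash
python3 -c "
from h import *
snap('wrist','w4');snap('top','t4');crop('t4',400,180,500,260,7,'t4c')"; python3 go.py .492 -.3026 .047 88.8; 
```

```text
t 4.60 tcp [ 0.4919 -0.3017  0.2542] yawy 88.91 q1,6 [ -42.6 -131.5] -> delta [ 0.1   0.05 20.72] turn 0.1
```

View pics/w4.png

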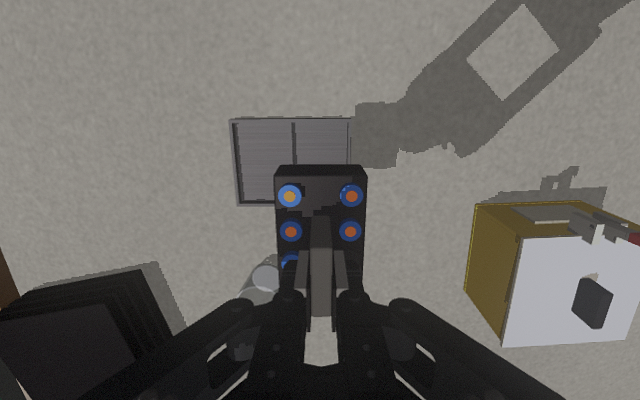

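Call:
drive_tool(deltas=[0,0,3,0,0,0,7,0,0,0,11,0,0,0,15,0,0,0,17,0,0,0,18,0,0.1,0,18,0,0.1,0,18,0])

```text
t: 5.4
tcp_pos: [0.4927, -0.3031, 0.0752]
tool_rot: [0.009, 1.0, -0.004, 0.003]
force: [0.4, 0.3, -1.6]
finger_gap: 0.111
```

```bash
python3 -c "
from h import *
snap('wrist','w5');snap('top','t5');crop('t5',400,180,500,260,7,'t5c');snap('scene','s5');crop('s5',180,120,310,220,6,'s5c')"; python3 go.py .492 -.3026 .046 88.8; 
```

```text
t 5.55 tcp [ 0.4928 -0.3036  0.0759] yawy 88.92 q1,6 [ -42.7 -131.5] -> delta [0.11 0.13 2.98] turn 0.1
```

View pics/w5.png

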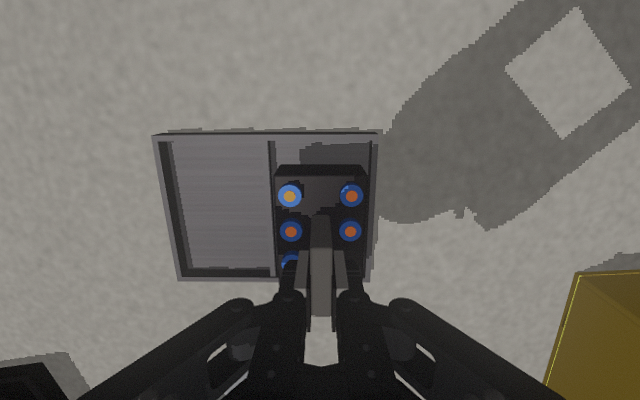

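View pics/s5c.png

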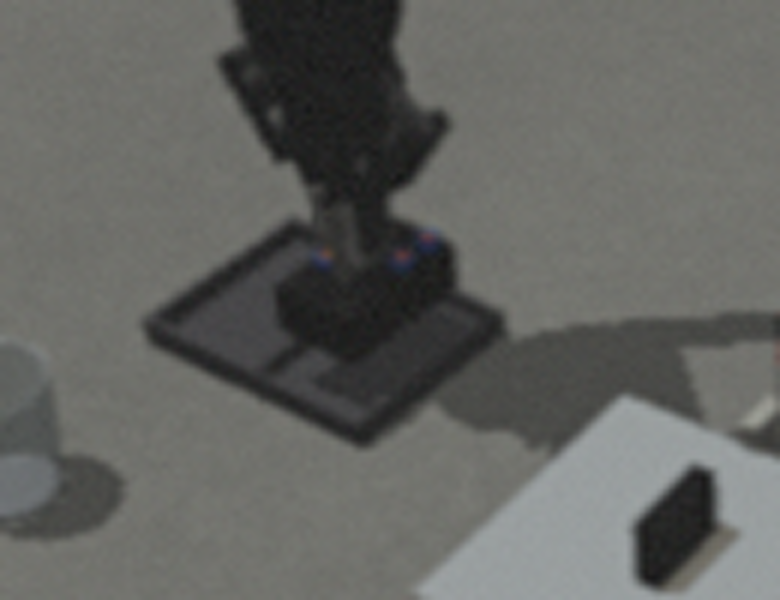

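Call:
drive_tool(deltas=[0,0,1,0,0,0,2,0,0,0,2.6,0,0,0,2.9,0,0,0,2.9,0,0,0,2.9,0])

```text
t: 6.15
tcp_pos: [0.493, -0.3039, 0.0466]
tool_rot: [0.009, 1.0, -0.004, 0.004]
force: [0.6, -0.5, -0.2]
finger_gap: 0.105
```

```bash
python3 -c "
from h import *
st();snap('wrist','w6')"; python3 go.py .492 -.3026 .046 88.8; 
```

```text
t 6.15 tcp [ 0.493  -0.3039  0.0466] gap 0.10484606451517305 F [ 0.6 -0.5 -0.2]
[[-1.     0.019  0.008]
 [ 0.019  1.    -0.009]
 [-0.008 -0.009 -1.   ]] [-7.450e-01  7.290e-01  1.690e+00 -2.000e-03  7.110e-01 -2.295e+00]
t 6.20 tcp [ 0.4932 -0.304   0.0469] yawy 88.92 q1,6 [ -42.7 -131.5] -> delta [0.12 0.14 0.08] turn 0.1
```

View pics/w6.png

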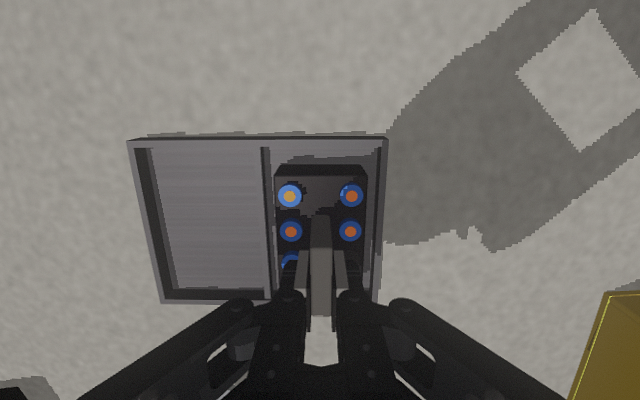

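Call:
drive_tool(deltas=[0,0,0,0,0,0,0,0,0,0,0,0,0,0,-2,0,0,0,-5,0,0,0,-9,0,0,0,-13,0,0,0,-17,0,0,0,-19,0,0,0,-19,0,0,0,-19,0], hand=4)

```text
t: 7.3
tcp_pos: [0.4914, -0.302, 0.2369]
tool_rot: [0.009, 1.0, -0.005, 0.004]
force: [-0.5, 0.1, -1.2]
finger_gap: 0.47
```

```bash
python3 -c "
from h import *
snap('wrist','w7');snap('top','t7');crop('t7',270,125,380,225,7,'t7c')"; python3 go.py .6167 -.0169 .24 91.2; 
```

```text
t 7.40 tcp [ 0.4907 -0.3015  0.2353] yawy 88.92 q1,6 [ -42.6 -131.5] -> delta [-12.06  28.69  -0.6 ] turn -2.3
```

View pics/w7.png

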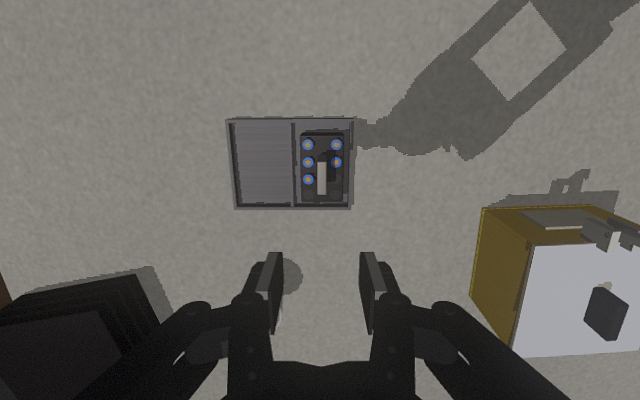

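View pics/t7.png

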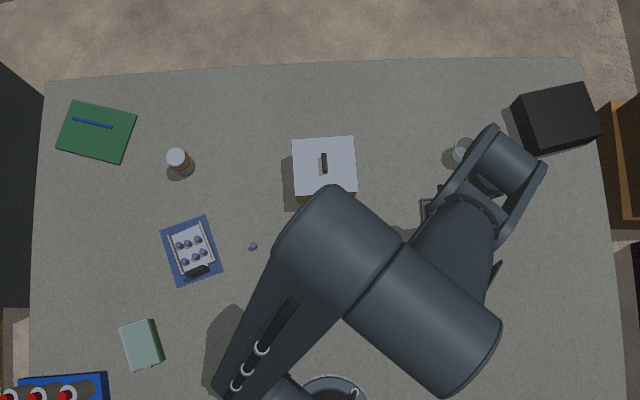

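Call:
drive_tool(deltas=[-2,4,0,0,-4,9,0,-1,-6,14,0,-2.3,-8,19,-0.5,-2.3,-10,23,-0.5,-2.3,-11.5,27,-0.5,-2.3,-12.1,28.7,-0.5,-2.3,-12.1,28.7,-0.5,-2.3,-12.1,28.7,-0.5,-2.3,-12.1,28.7,-0.5,-2.3])

```text
t: 8.4
tcp_pos: [0.6163, -0.0184, 0.2383]
tool_rot: [-0.01, 1.0, -0.004, 0.002]
force: [1.4, -0.8, -0.1]
finger_gap: 0.47
```

```bash
python3 -c "
from h import *
snap('wrist','w8')"; python3 go.py .6167 -.0169 .123 91.2; 
```

```text
t 8.45 tcp [ 0.6164 -0.0186  0.2386] yawy 91.09 q1,6 [ -11.9 -102.9] -> delta [ 0.02  0.25 11.55] turn -0.1
```

View pics/w8.png

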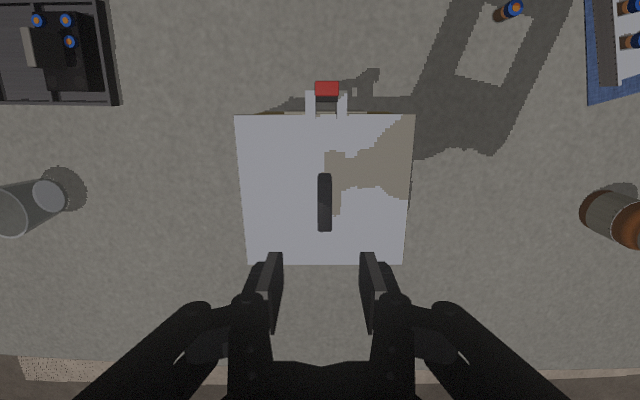

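Call:
drive_tool(deltas=[0,0.1,3,0,0,0.1,6,0,0,0.1,9,0,0,0.1,11,0,0,0.1,11.5,0,0,0.1,11.5,0,0,0.1,11.5,0])

```text
t: 9.15
tcp_pos: [0.6177, -0.0193, 0.1247]
tool_rot: [-0.009, 1.0, -0.004, 0.003]
force: [-0.1, 0.3, -0.5]
finger_gap: 0.469
```

Call:
drive_tool(deltas=[0,0,0,0,0,0,0,0,0,0,0,0,0,0,0,0,0,0,0,0,0,0,0,0], hand=0, squeeze=60)

```text
t: 9.75
tcp_pos: [0.6188, -0.0193, 0.1266]
tool_rot: [-0.009, 1.0, -0.004, 0.005]
force: [-0.2, 0.5, 5.5]
finger_gap: 0.12
```

Call:
drive_tool(deltas=[0,0,-1,0,0,0,-2,0,0,0,-4,0,0,0,-6,0,0,0,-8,0,0,0,-8,0,0,0,-8,0])

```text
t: 10.45
tcp_pos: [0.6179, -0.0186, 0.2068]
tool_rot: [-0.009, 1.0, -0.004, 0.005]
force: [-0.2, -0.1, -2.9]
finger_gap: 0.122
```

```bash
python3 -c "
from h import *
snap('wrist','w9');snap('scene','s9')"; python3 go.py .66 -.21 .203 91; 
```

```text
t 10.55 tcp [ 0.617  -0.0184  0.2053] yawy 91.04 q1,6 [ -11.9 -102.8] -> delta [ -3.94 -19.23   0.41] turn 0.0
```

View pics/w9.png

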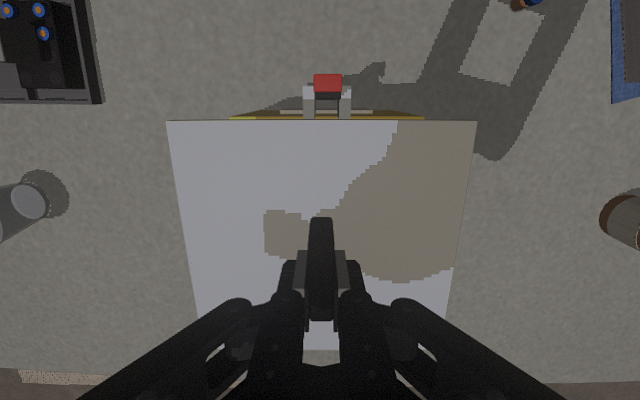

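View pics/s9.png

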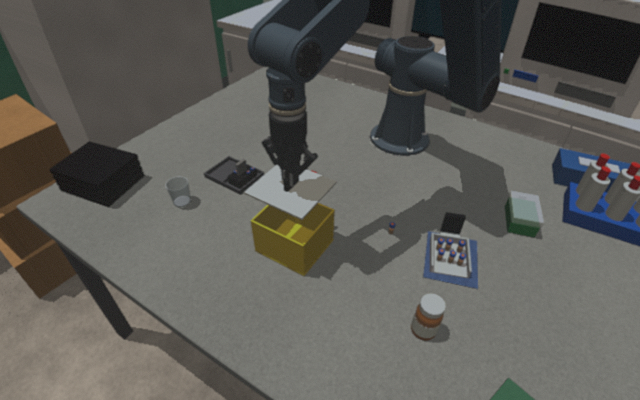

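Call:
drive_tool(deltas=[-0.5,-2,0,0,-1,-5,0,0,-1.5,-8,0,0,-2.5,-11.5,0,0,-3,-15,0,0,-3.9,-18,0,0,-3.9,-19.2,0,0,-3.9,-19.2,4,0,-3.9,-19.2,8,0,-3.9,-19.2,12,0,-3.9,-19.2,14,0,-3.9,-19.2,14,0])

```text
t: 11.75
tcp_pos: [0.6564, -0.2081, 0.0617]
tool_rot: [-0.009, 1.0, -0.001, -0.002]
force: [0.7, 0.5, -2.6]
finger_gap: 0.126
```

```bash
python3 -c "
from h import *
snap('wrist','w10')"; python3 go.py .66 -.21 .026 91; 
```

```text
t 11.80 tcp [ 0.6584 -0.2091  0.0644] yawy 91.07 q1,6 [ -26.8 -117.7] -> delta [-0.15 -0.08  3.84] turn 0.1
```

View pics/w10.png

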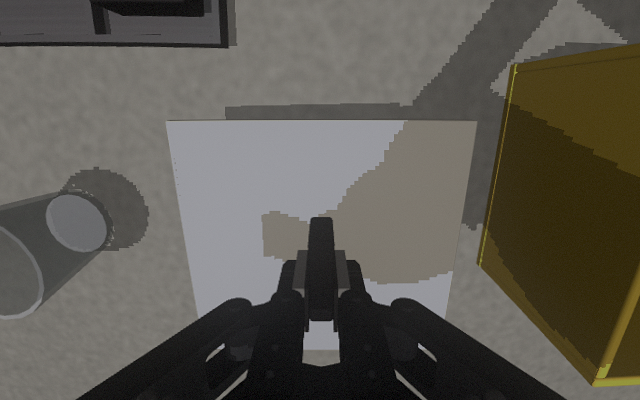

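Call:
drive_tool(deltas=[0,0,1,0,0,0,2.5,0,0,0,3.4,0,0,0,3.9,0,0,0,3.9,0,0,0,3.9,0])

```text
t: 12.4
tcp_pos: [0.6588, -0.2095, 0.0256]
tool_rot: [-0.009, 1.0, -0.002, 0.001]
force: [-0.0, 0.7, -2.3]
finger_gap: 0.127
```

Call:
drive_tool(deltas=[0,0,0,0,0,0,0,0,0,0,0,0,0,0,-2,0,0,0,-6,0,0,0,-10,0,0,0,-15,0,0,0,-20,0,0,0,-23,0,0,0,-23,0,0,0,-23,0], hand=4)

```text
t: 13.5
tcp_pos: [0.6584, -0.2084, 0.2567]
tool_rot: [-0.009, 1.0, -0.003, 0.002]
force: [-0.1, 0.2, -1.0]
finger_gap: 0.467
```

```bash
python3 -c "
from h import *
snap('wrist','w11')"; python3 go.py .4393 .1729 .25 90; 
```

```text
t 13.55 tcp [ 0.6576 -0.208   0.2548] yawy 91.07 q1,6 [ -26.7 -117.7] -> delta [21.12 38.49  0.31] turn 1.1
```

View pics/w11.png

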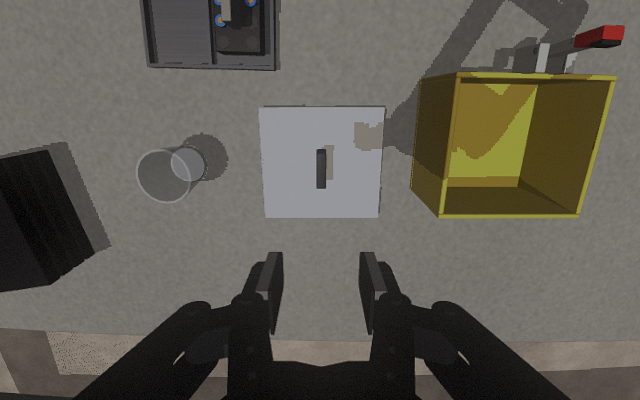

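```bash
python3 -c "
from h import *
snap('top','t12');crop('t12',140,200,270,300,6,'t12c')"
```

```text
(no output)
```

View pics/t12c.png

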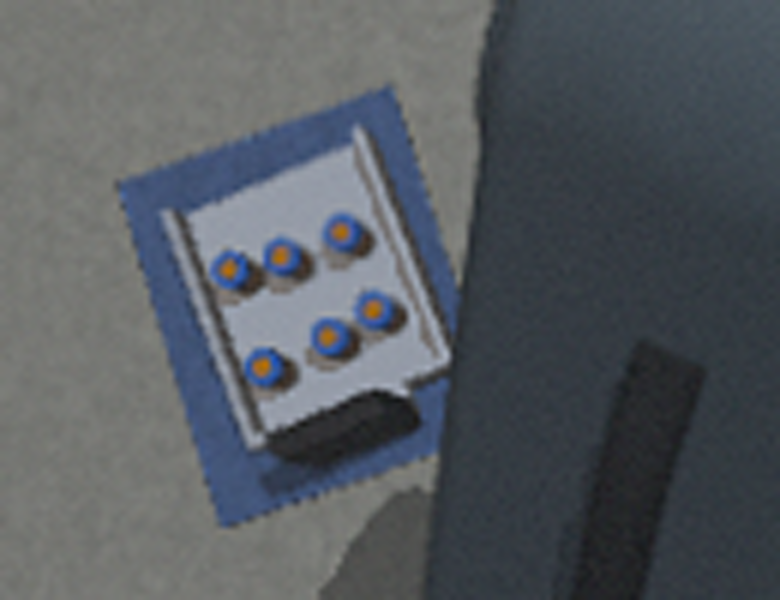

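```bash
python3 go.py .3778 .3104 .25 110.6; 
```

```text
t 13.60 tcp [ 0.6572 -0.2078  0.2538] yawy 91.06 q1,6 [ -26.7 -117.7] -> delta [26.97 52.33  0.24] turn -19.5
```

Call:
drive_tool(deltas=[1.5,3,0,0,4,7.5,0,0,6.5,12,0,-2,9,17,0,-5,11,22,0,-8,14,27,0,-11,16,32,0,-14,18.5,36.5,0,-17,21,41,0,-19.5,23.5,45.5,0,-19.5,25.5,49.5,0,-19.5,27,52.3,0,-19.5], hand=8.5)

```text
t: 14.8
tcp_pos: [0.378, 0.3063, 0.2507]
tool_rot: [-0.178, 0.984, -0.002, -0.003]
force: [0.0, 0.3, 0.2]
finger_gap: 0.997
```

Call:
drive_tool(deltas=[0,0,0,0,0,0,0,0])

```text
t: 15.0
tcp_pos: [0.3761, 0.3067, 0.2491]
tool_rot: [-0.18, 0.984, -0.003, -0.005]
force: [0.4, -1.1, 0.1]
finger_gap: 0.993
```

```bash
python3 -c "
from h import *
snap('wrist','w13')";python3 go.py .3778 .3104 .2 110.6; 
```

```text
t 15.05 tcp [0.3772 0.3059 0.2494] yawy 110.62 q1,6 [ 25.9 -84.6] -> delta [-0.25  0.42  4.93] turn 0.0
```

View pics/w13.png

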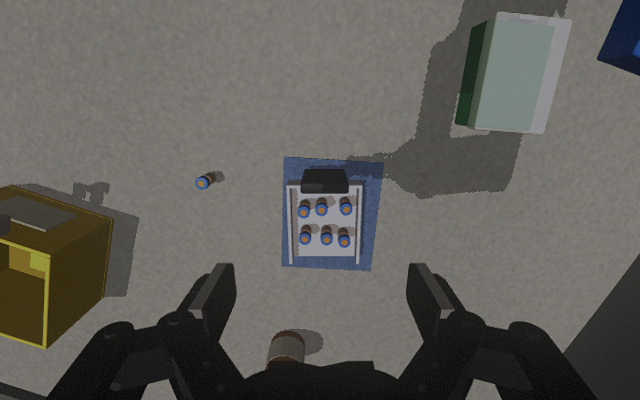

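```bash
python3 -c "
from h import *
s=load('w13')
crop('w13',270,150,400,280,6,'w13c')"
```

```text
(no output)
```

View pics/w13c.png

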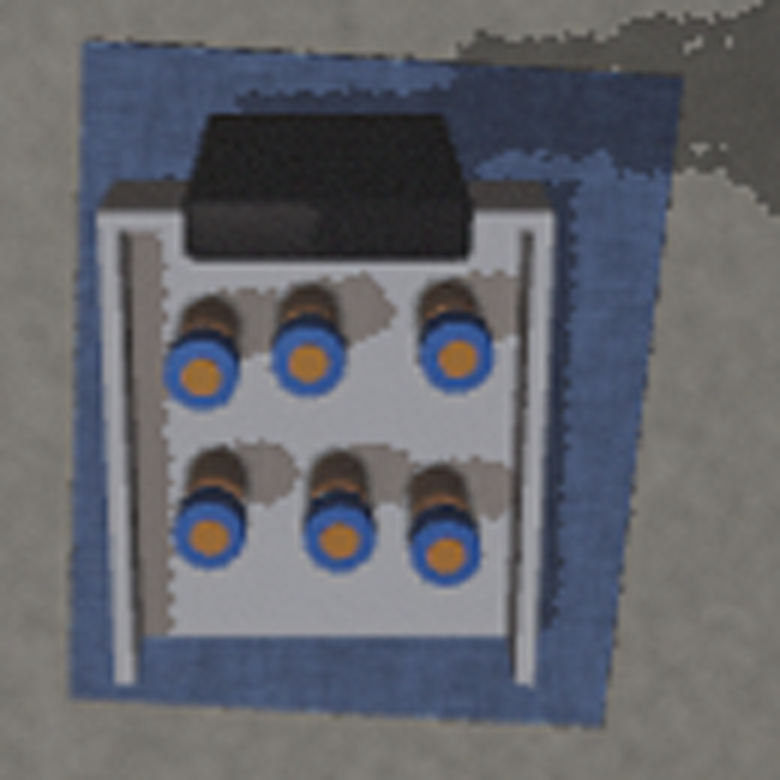

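```bash
python3 -c "
from h import *
s=load('w13')
W=np.array([cp(s,270,150,6,x,y,.090)[:2] for x,y in [(186,203),(470,203),(470,258),(188,258)]]);print(W,W.mean(0));e=np.roll(W,-1,0)-W;print(np.hypot(*e.T),np.degrees(np.arctan2(e[:,1],e[:,0])))
W=np.array([cp(s,270,150,6,x,y,.028)[:2] for x,y in [(98,210),(553,210),(533,684),(115,684)]]);print(W,W.mean(0));e=np.roll(W,-1,0)-W;print(np.hypot(*e.T),np.degrees(np.arctan2(e[:,1],e[:,0])))
W=np.array([cp(s,270,150,6,x,y,.002)[:2] for x,y in [(82,40),(685,76),(602,727),(68,699)]]);print('mat',W,W.mean(0));e=np.roll(W,-1,0)-W;print(np.hypot(*e.T),np.degrees(np.arctan2(e[:,1],e[:,0])))
";python3 go.py .3778 .3104 .2 110.6; 
```

```text
[[0.38099638 0.28621397]
 [0.36377036 0.3314675 ]
 [0.37280232 0.33518548]
 [0.39007719 0.28981447]] [0.37691156 0.31067035]
[0.04842126 0.00976728 0.04854843 0.00976856] [ 110.83961839   22.37438771  -69.15582663 -158.37188212]
[[0.40549843 0.27134247]
 [0.37218532 0.35885663]
 [0.47499059 0.39812532]
 [0.50852167 0.31024254]] [0.440299   0.33464174]
[0.09364023 0.11004978 0.0940623  0.11012267] [ 110.83981272   20.90543461  -69.11598472 -159.31419362]
mat [[0.37861932 0.25550157]
 [0.33974707 0.37946702]
 [0.49243152 0.42701799]
 [0.53139415 0.30319779]] [0.43554801 0.34129609]
[0.12991722 0.15991759 0.12980574 0.16004711] [ 107.41003035   17.29831248  -72.53272239 -162.66166446]
t 15.05 tcp [0.3772 0.3059 0.2494] yawy 110.62 q1,6 [ 25.9 -84.6] -> delta [-0.25  0.42  4.93] turn 0.0
```

Call:
drive_tool(deltas=[0,0.45,2,0,0,0.45,6,0.3,0,0.45,10,0.3,0,0.45,14,0.3,0,0.45,18,0.3,0,0.45,20,0.3,0,0.45,20.3,0.3,0,0.45,20.3,0.3,0,0.45,20.3,0.3])

```text
t: 15.95
tcp_pos: [0.3755, 0.3085, 0.0472]
tool_rot: [-0.176, 0.984, -0.003, -0.003]
force: [-0.3, -0.3, 0.3]
finger_gap: 0.995
```

```bash
python3 go.py .3772 .3105 .046 110.9; 
```

```text
t 15.95 tcp [0.3755 0.3085 0.0472] yawy 110.24 q1,6 [ 26.3 -83.7] -> delta [-0.23  0.13  0.12] turn -0.7
```

Call:
drive_tool(deltas=[-0.2,0.15,0.1,-0.7,-0.2,0.15,0.1,-0.7,-0.2,0.15,0.1,-0.7], squeeze=30)

```text
t: 16.25
tcp_pos: [0.3775, 0.311, 0.0471]
tool_rot: [-0.182, 0.983, -0.002, -0.002]
force: [0.3, 0.5, -0.5]
finger_gap: 0.994
```

Call:
drive_tool(deltas=[0,0,0,0,0,0,0,0,0,0,0,0,0,0,0,0,0,0,0,0,0,0,0,0], hand=3, squeeze=30)

```text
t: 16.85
tcp_pos: [0.3774, 0.311, 0.0473]
tool_rot: [-0.182, 0.983, -0.002, -0.002]
force: [-1.3, 0.3, 6.3]
finger_gap: 0.581
```

```bash
python3 -c "
from h import *
st();snap('wrist','w14')"
```

```text
t 16.85 tcp [0.3774 0.311  0.0473] gap 0.5805085304604366 F [-1.3  0.3  6.3]
[[-0.934 -0.358 -0.003]
 [-0.358  0.934 -0.005]
 [ 0.005 -0.003 -1.   ]] [ 0.462  0.668  1.907 -0.006  0.571 -1.47 ]
```

View pics/w14.png

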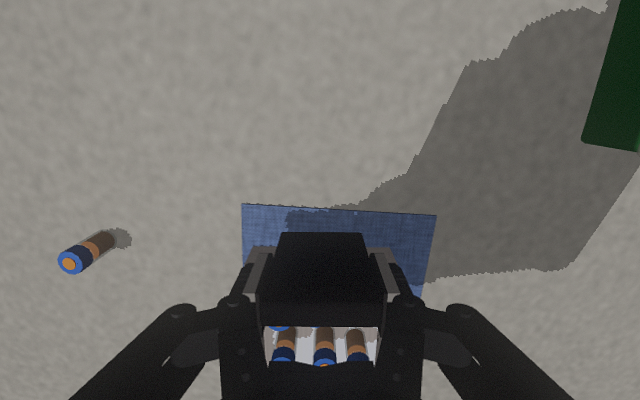

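Call:
drive_tool(deltas=[0,0,0,0,0,0,0,0,0,0,0,0,0,0,-0.5,0,0,0,-1,0,0,0,-1.5,0,0,0,-2,0,0,0,-2.5,0,0,0,-2.5,0,0,0,-2.5,0], squeeze=120)

```text
t: 17.9
tcp_pos: [0.3776, 0.3112, 0.0725]
tool_rot: [-0.182, 0.983, -0.002, -0.002]
force: [0.2, 0.4, -1.5]
finger_gap: 0.565
```

```bash
python3 -c "
from h import *
st();snap('wrist','w15');snap('scene','s15');crop('s15',400,180,500,300,6,'s15c')"
```

```text
t 17.9 tcp [0.3776 0.3112 0.0725] gap 0.5651860135622493 F [ 0.2  0.4 -1.5]
[[-0.934 -0.358 -0.003]
 [-0.358  0.934 -0.005]
 [ 0.004 -0.003 -1.   ]] [ 0.462  0.618  1.897 -0.005  0.632 -1.47 ]
```

View pics/s15c.png

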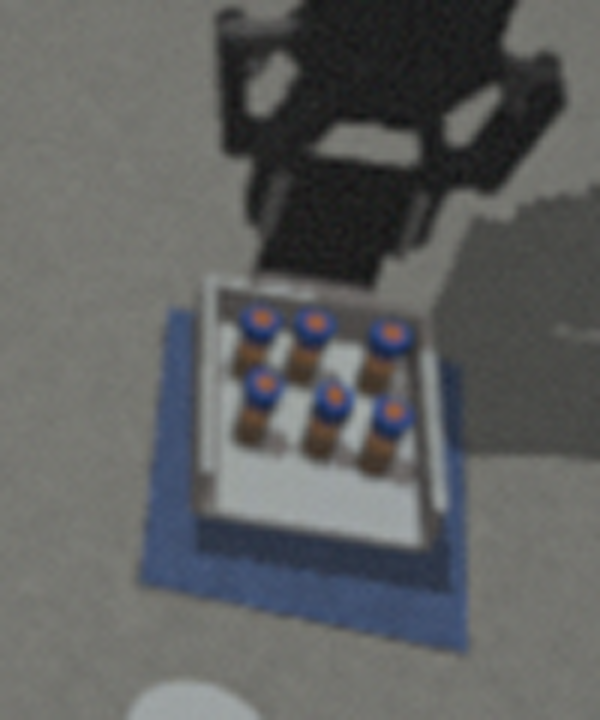

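View pics/w15.png

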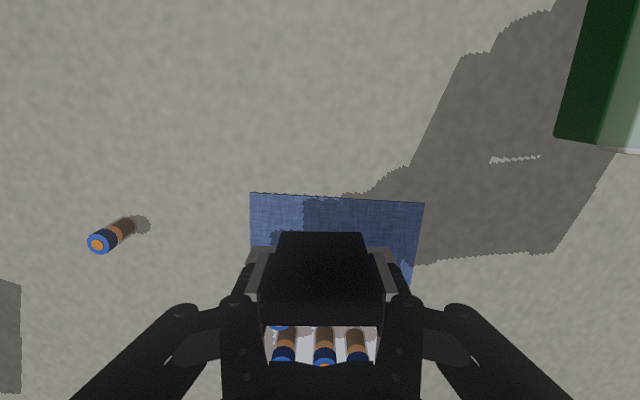

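Call:
drive_tool(deltas=[0,0,-0.5,0,0,0,-1.5,0,0,0,-3,0,0,0,-5,0,0,0,-7,0,0,0,-9,0,0,0,-11,0,0,0,-13,0,0,0,-14.5,0,0,0,-15,0,0,0,-15,0,0,0,-15,0])

```text
t: 19.2
tcp_pos: [0.3773, 0.3115, 0.2218]
tool_rot: [-0.182, 0.983, -0.002, -0.003]
force: [-0.4, 0.2, -2.6]
finger_gap: 0.564
```

```bash
python3 go.py .50 .19 .22 56; 
```

```text
t 19.20 tcp [0.3773 0.3115 0.2218] yawy 110.95 q1,6 [ 26.5 -84.3] -> delta [ -7.11 -15.73   0.19] turn 55.0
```

Call:
drive_tool(deltas=[-0.2,-0.4,0,1,-0.6,-1.2,0,4,-1.1,-2.5,0,8.5,-1.8,-4,0,14,-2.5,-5.6,0,20,-3.3,-7.4,0,26,-4.1,-9.2,0,32,-4.9,-11,0,38,-5.7,-12.6,0,44,-6.4,-14.2,0,49.5,-6.9,-15.3,0,53.5,-7.1,-15.7,0,55])

```text
t: 20.4
tcp_pos: [0.5005, 0.1891, 0.2209]
tool_rot: [0.294, 0.956, -0.004, -0.002]
force: [-0.1, 0.2, -1.6]
finger_gap: 0.568
```

```bash
python3 -c "
from h import *
snap('scene','s16');crop('s16',250,100,450,250,4,'s16c')"; python3 go.py .617 .066 .20 1; 
```

```text
t 20.45 tcp [0.5005 0.1891 0.221 ] yawy 55.77 q1,6 [  8.9 -46.7] -> delta [-16.56  -3.61   2.11] turn 54.8
```

View pics/s16c.png

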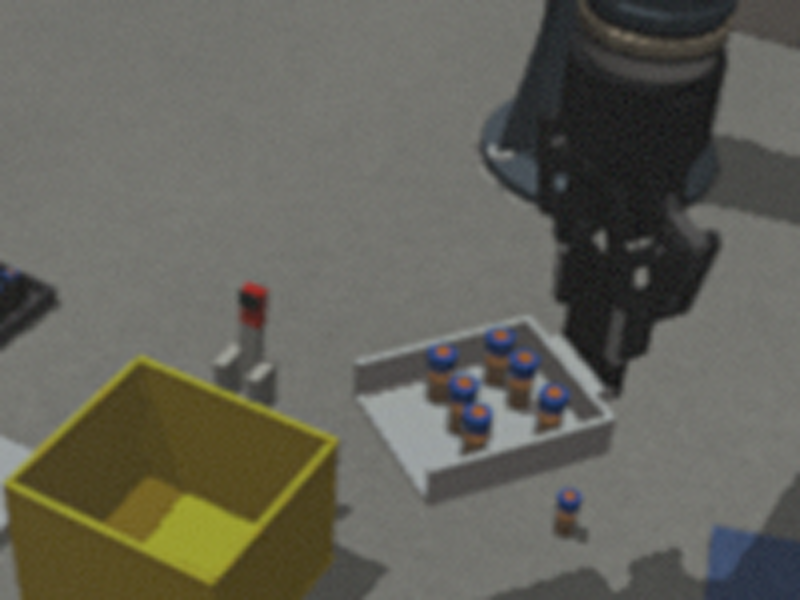

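Call:
drive_tool(deltas=[-0.4,-0.1,0,1,-1.2,-0.3,0,4,-2.6,-0.6,0,8.5,-4.2,-0.9,0,14,-6,-1.3,0,20,-7.8,-1.7,0,26,-9.6,-2.1,0,32,-11.5,-2.5,0,38,-13.2,-2.9,0,44,-15,-3.2,0,49.5,-16.1,-3.5,0,53.5,-16.5,-3.6,0,54.8])

```text
t: 21.65
tcp_pos: [0.6172, 0.066, 0.2206]
tool_rot: [0.702, 0.713, -0.004, 0.0]
force: [-0.3, -0.3, -2.2]
finger_gap: 0.568
```

```bash
python3 -c "
from h import *
snap('scene','s17');crop('s17',220,120,380,270,5,'s17c');snap('top','t17');snap('wrist','w17')"; python3 go.py .617 .066 .18 1; 
```

```text
t 21.80 tcp [0.6161 0.067  0.2207] yawy 1.04 q1,6 [-3.9 -4.8] -> delta [-0.08  0.12  4.07] turn 0.0
```

View pics/s17c.png

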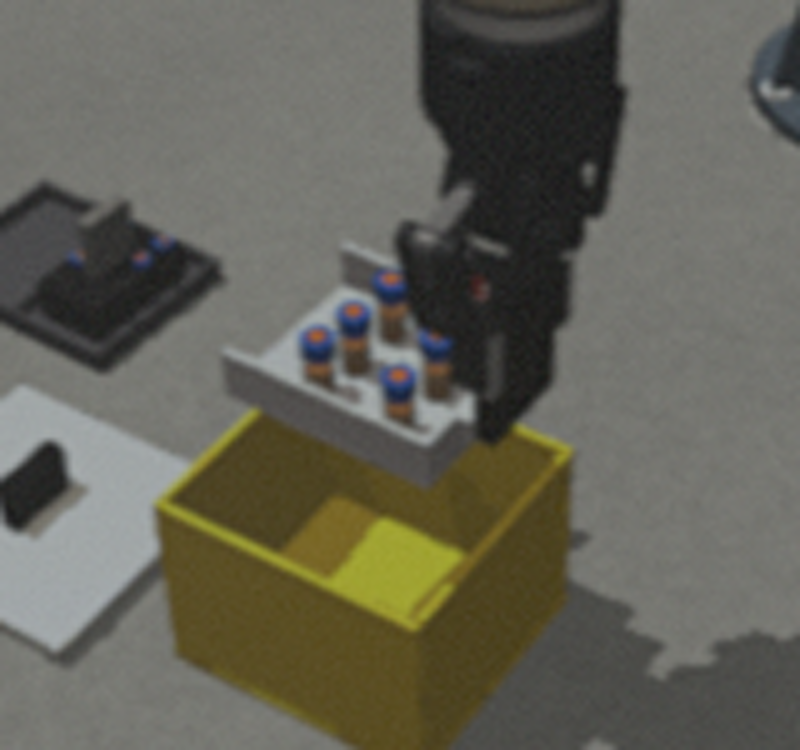

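View pics/t17.png

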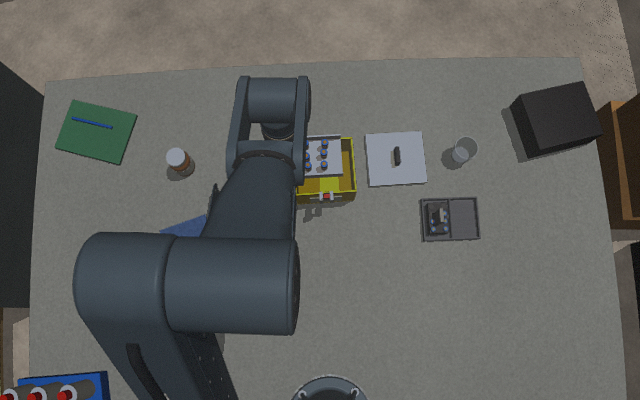

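View pics/w17.png

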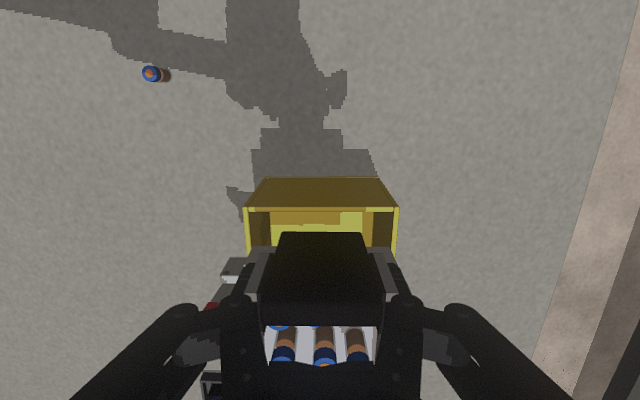

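Call:
drive_tool(deltas=[0,0,0.5,0,0,0,1.5,0,0,0,2.6,0,0,0,3.4,0,0,0,3.6,0,0,0,3.6,0])

```text
t: 22.4
tcp_pos: [0.6154, 0.0669, 0.1839]
tool_rot: [0.701, 0.714, -0.005, -0.001]
force: [0.5, 0.7, -2.2]
finger_gap: 0.57
```

Call:
drive_tool(deltas=[0,0,0,0,0,0,0,0,0,0,0,0], squeeze=20)

```text
t: 22.7
tcp_pos: [0.6157, 0.0668, 0.1843]
tool_rot: [0.701, 0.714, -0.005, -0.001]
force: [-0.1, 0.2, -2.2]
finger_gap: 0.566
```

```bash
python3 -c "
from h import *
st();snap('scene','s18');crop('s18',220,120,380,270,5,'s18c')"
```

```text
t 22.7 tcp [0.6157 0.0668 0.1843] gap 0.5655894176721197 F [-0.1  0.2 -2.2]
[[-0.018  1.    -0.008]
 [ 1.     0.018 -0.006]
 [-0.005 -0.008 -1.   ]] [-0.069  0.577  1.487 -0.007  1.085 -0.084]
```

View pics/s18c.png

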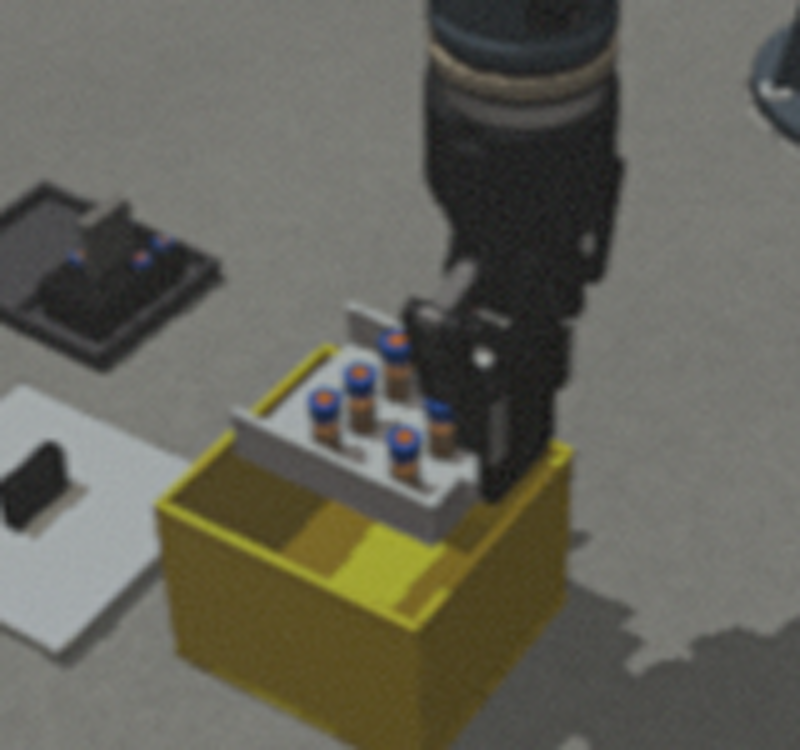

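```bash
python3 -c "
from h import *
crop('w11',400,50,640,230,3,'w11c')"
```

```text
(no output)
```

View pics/w11c.png

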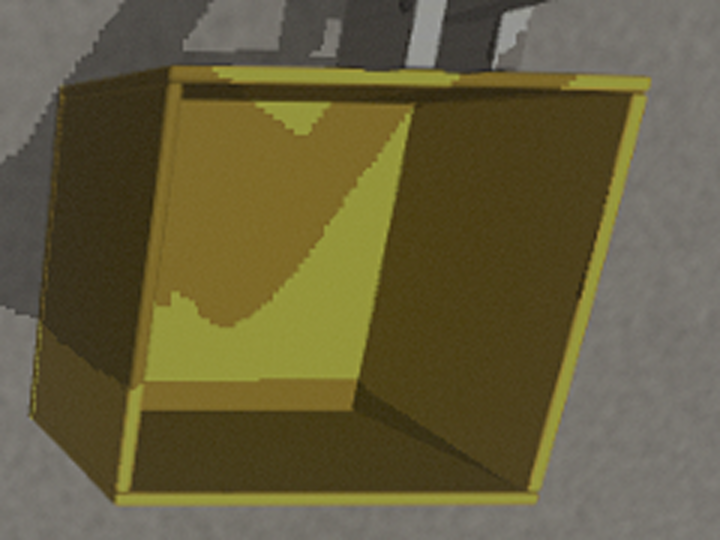

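```bash
python3 -c "
from h import *
s=load('w11')
W=np.array([cp(s,400,50,3,x,y,.110)[:2] for x,y in [(169,66),(651,78),(538,503),(115,503)]]);print(W,W.mean(0));e=np.roll(W,-1,0)-W;print(np.hypot(*e.T),np.degrees(np.arctan2(e[:,1],e[:,0])))
W=np.array([cp(s,400,50,3,x,y,.110)[:2] for x,y in [(182,84),(634,93),(529,493),(129,493)]]);print(W,W.mean(0))
s=load('top0')
W=np.array([cp(s,270,125,7,x,y,.0)[:2] for x,y in [(192,553),(597,525)]]);print(W)
"; python3 go.py .616 .036 .184 1
```

```text
[[ 0.54964555 -0.09150563]
 [ 0.54673817  0.05773349]
 [ 0.68472658  0.06144172]
 [ 0.68756372 -0.08819554]] [ 0.6171685  -0.01513149]
[0.14926743 0.13803822 0.14966415 0.13795789] [  91.11605586    1.53937012  -88.91379595 -178.62514292]
[[ 0.55446267 -0.08687615]
 [ 0.55124505  0.05353454]
 [ 0.6810831   0.05700879]
 [ 0.68382617 -0.08393247]] [ 0.61765425 -0.01506632]
[[ 0.54729697  0.05803672]
 [ 0.55059747 -0.09463145]]
t 22.75 tcp [0.6157 0.0668 0.1843] yawy 1.04 q1,6 [-4.  -4.8] -> delta [-3.08 -0.02  0.05] turn 0.0
```

Call:
drive_tool(deltas=[-0.4,0,0,0,-1.2,0,0,0,-2,0,0,0,-2.4,0,0,0,-2.4,0,0,0,-2.4,0,1,0,-2.4,0,2.5,0,-2.4,0,4,0,-2.4,0,5,0,-2.4,0,5.3,0,-2.4,0,5.3,0,-2.4,0,5.3,0])

```text
t: 23.95
tcp_pos: [0.6162, 0.0426, 0.1318]
tool_rot: [0.701, 0.714, -0.004, -0.0]
force: [0.7, 0.1, -2.0]
finger_gap: 0.567
```

```bash
python3 -c "
from h import *
st();snap('scene','s19');crop('s19',220,120,380,270,5,'s19c');snap('wrist','w19')"
```

```text
t 23.95 tcp [0.6162 0.0426 0.1318] gap 0.5668684468449167 F [ 0.7  0.1 -2. ]
[[-0.018  1.    -0.007]
 [ 1.     0.018 -0.006]
 [-0.006 -0.007 -1.   ]] [-0.109  0.642  1.533 -0.008  0.972 -0.123]
```

View pics/s19c.png

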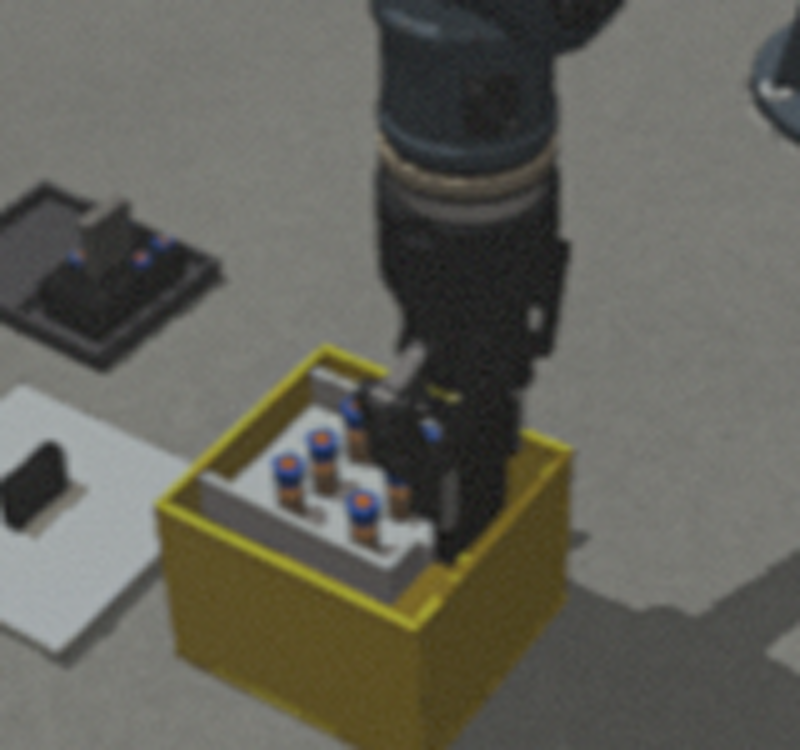

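View pics/w19.png

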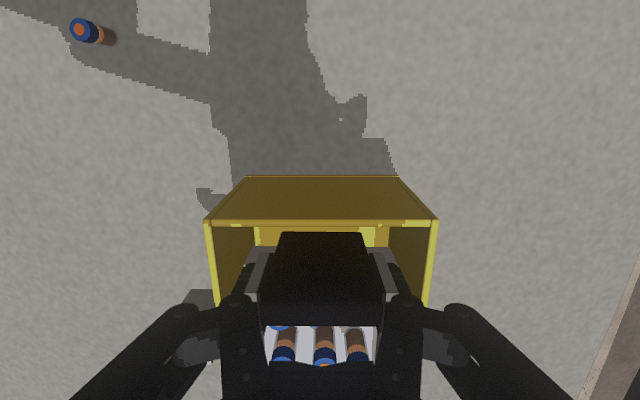

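Call:
drive_tool(deltas=[-0.4,0,0,0,-0.7,0,-0.2,0,-1.0,0,-0.5,0,-1.3,0,-0.9,0,-1.6,0,-1.3,0,-1.9,0,-1.6,0,-2.1,0,-2,0,-2.1,0,-2,0,-2.1,0,-2,0])

```text
t: 24.95
tcp_pos: [0.6153, 0.0252, 0.1523]
tool_rot: [0.701, 0.713, -0.003, -0.004]
force: [-1.1, 8.8, -1.8]
finger_gap: 0.565
```

```bash
python3 -c "
from h import *
st();snap('scene','s20');crop('s20',220,120,380,270,5,'s20c');snap('wrist','w20')"
```

```text
t 24.95 tcp [0.6153 0.0252 0.1523] gap 0.5652881297446313 F [-1.1  8.8 -1.8]
[[-0.017  1.    -0.009]
 [ 1.     0.017  0.001]
 [ 0.001 -0.009 -1.   ]] [-0.14   0.613  1.522 -0.     1.015 -0.157]
```

View pics/s20c.png

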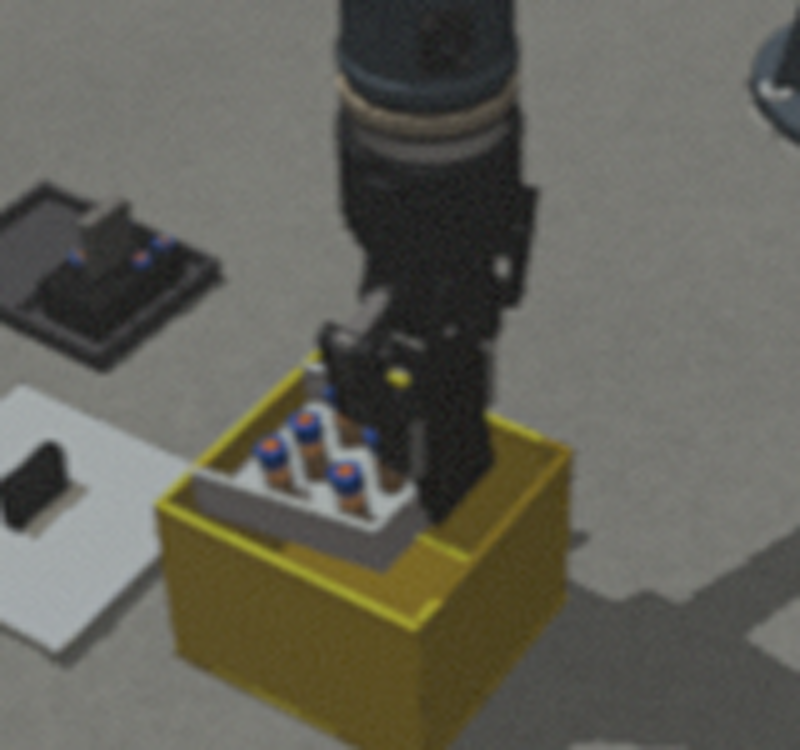

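View pics/w20.png

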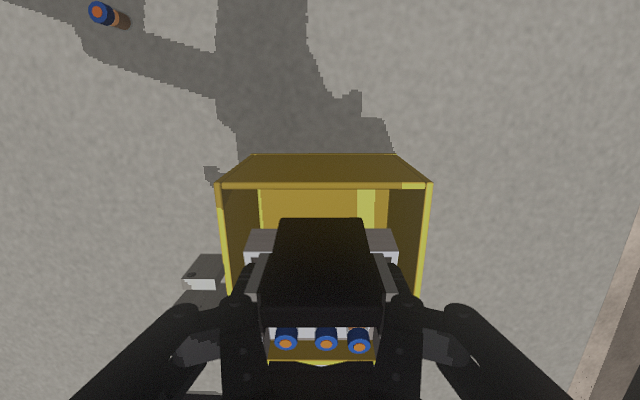

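Call:
drive_tool(deltas=[-0.5,0,-0.6,0,-1,0,-1.2,0,-1.6,0,-1.8,0,-2.2,0,-2.3,0,-2.9,0,-2.8,0,-3.5,0,-3.3,0,-4.1,0,-3.7,0,-4.7,0,-4,0,-5.2,0,-4.3,0,-5.7,0,-4.5,0,-5.7,0,-4.5,0,-5.7,0,-4.5,0])

```text
t: 26.25
tcp_pos: [0.6161, -0.0272, 0.1992]
tool_rot: [0.702, 0.712, 0.001, -0.007]
force: [-1.7, 12.0, 5.8]
finger_gap: 0.568
```

```bash
python3 -c "
from h import *
st();snap('scene','s21');crop('s21',220,120,380,270,5,'s21c');snap('wrist','w21')"
```

```text
t 26.25 tcp [ 0.6161 -0.0272  0.1992] gap 0.5678658534165727 F [-1.7 12.   5.8]
[[-0.015  1.    -0.009]
 [ 1.     0.015  0.011]
 [ 0.011 -0.009 -1.   ]] [-0.229  0.556  1.48   0.009  1.117 -0.249]
```

View pics/s21c.png

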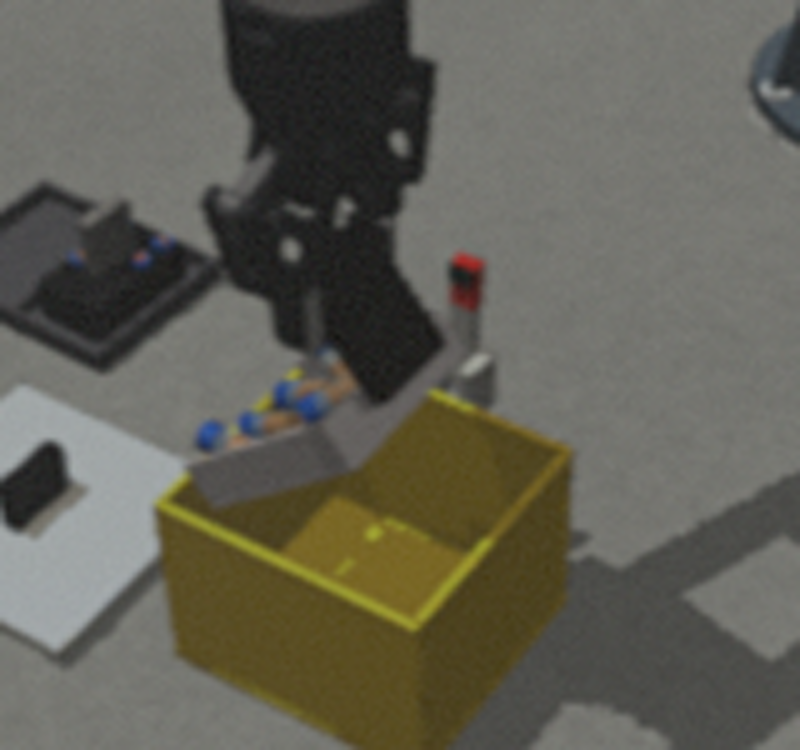

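View pics/w21.png

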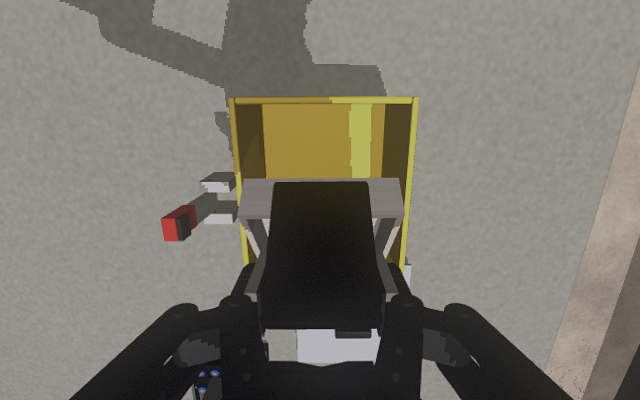

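```bash
python3 -c "
from h import *
crop('s21',240,180,310,240,11,'s21d')
s=load('s21')
for u,v in [(261,207),(259,208),(258,207),(263,206),(270,204),(276,198),(282,201)]: print(u,v,pt(s,u,v).round(3))
"
```

```text
261 207 [ 0.65  -0.085  0.124]
259 208 [ 0.559 -0.181  0.002]
258 207 [ 0.556 -0.187  0.001]
263 206 [ 0.645 -0.083  0.124]
270 204 [ 0.627 -0.076  0.121]
276 198 [ 0.6   -0.078  0.12 ]
282 201 [ 0.613 -0.05   0.133]
```

View pics/s21d.png

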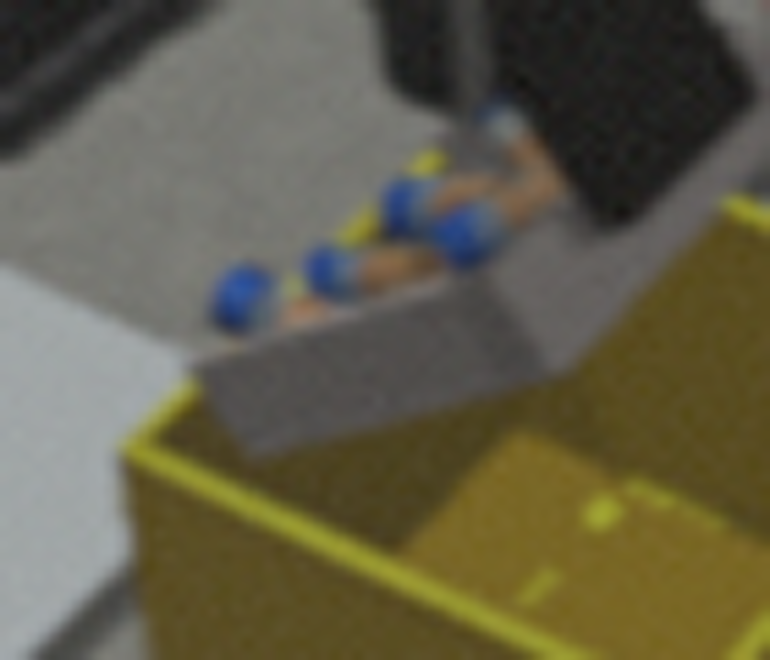

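Call:
drive_tool(deltas=[0.1,0,0.3,0,0.2,0,1,0,0.3,0,1.8,0,0.3,0,2.6,0,0.4,0,3.3,0,0.4,0,3.5,0,0.4,0,3.5,0])

```text
t: 27.05
tcp_pos: [0.6155, -0.022, 0.1639]
tool_rot: [0.702, 0.712, 0.001, -0.008]
force: [0.2, 4.7, -1.8]
finger_gap: 0.566
```

```bash
python3 -c "
from h import *
st();snap('scene','s22');crop('s22',220,140,360,260,5,'s22c')"
```

```text
t 27.05 tcp [ 0.6155 -0.022   0.1639] gap 0.566402590522606 F [ 0.2  4.7 -1.8]
[[-0.015  1.    -0.009]
 [ 1.     0.015  0.012]
 [ 0.012 -0.009 -1.   ]] [-0.222  0.599  1.512  0.012  1.043 -0.242]
```

View pics/s22c.png

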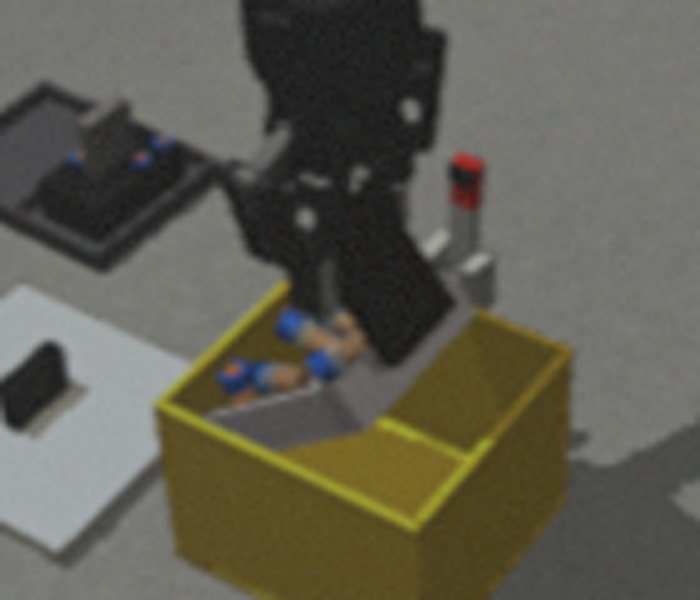

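Call:
drive_tool(deltas=[0.5,0,0,0,1.2,0,0,0,2,0,0,0,3,0,0,0,3.5,0,0,0,3.5,0,0,0,3.5,0,0,0])

```text
t: 27.8
tcp_pos: [0.6151, 0.013, 0.1645]
tool_rot: [0.702, 0.713, 0.001, -0.007]
force: [0.2, -0.0, -1.8]
finger_gap: 0.572
```

```bash
python3 -c "
from h import *
st();snap('scene','s23');crop('s23',220,140,360,260,5,'s23c');snap('top','t23');crop('t23',270,120,380,220,7,'t23c')"
```

```text
t 27.8 tcp [0.6151 0.013  0.1645] gap 0.5715189772854506 F [ 0.2 -0.  -1.8]
[[-0.015  1.    -0.009]
 [ 1.     0.016  0.012]
 [ 0.012 -0.009 -1.   ]] [-0.165  0.597  1.514  0.012  1.042 -0.187]
```

View pics/s23c.png

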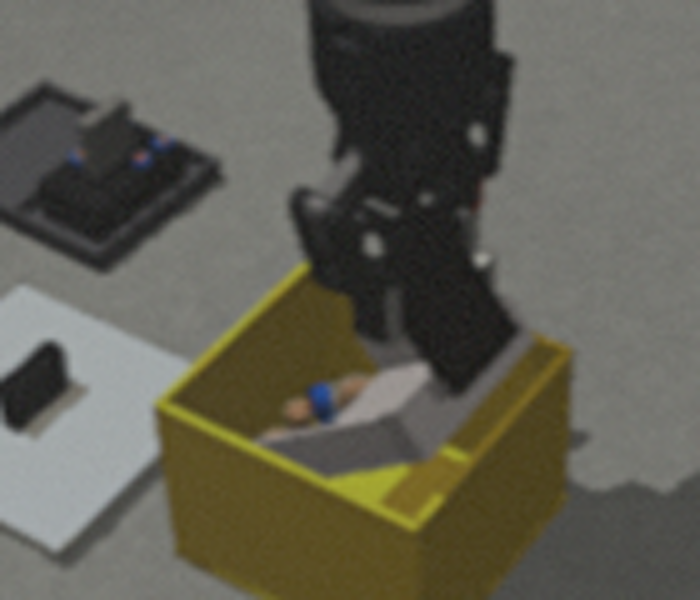

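View pics/t23c.png

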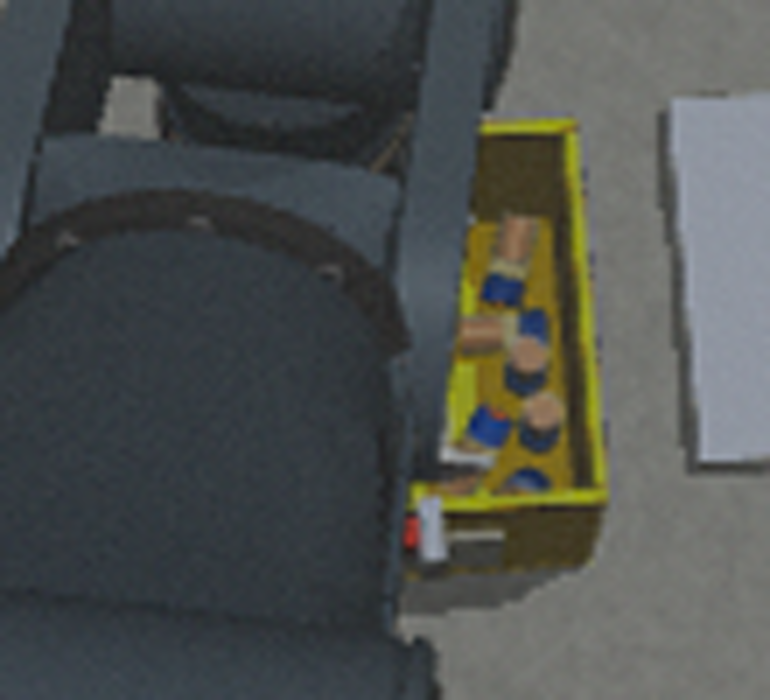

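Call:
drive_tool(deltas=[0,0,-0.5,0,0,0,-1.5,0,0,0,-3,0,0,0,-5,0,0,0,-7,0,0,0,-9,0,0,0,-10,0,0,0,-10,0])

```text
t: 28.7
tcp_pos: [0.6172, 0.0111, 0.2669]
tool_rot: [0.702, 0.712, 0.002, -0.005]
force: [0.0, 0.3, -2.1]
finger_gap: 0.567
```

```bash
python3 -c "
from h import *
snap('scene','s24');crop('s24',220,100,360,260,5,'s24c');snap('top','t24');crop('t24',270,120,380,220,7,'t24c');snap('wrist','w24')"; python3 go.py .5 .19 .26 56
```

```text
t 28.85 tcp [0.6153 0.0115 0.2635] yawy 0.84 q1,6 [ -9.6 -10.6] -> delta [ 18.01 -11.26   0.7 ] turn -55.2
```

View pics/s24c.png

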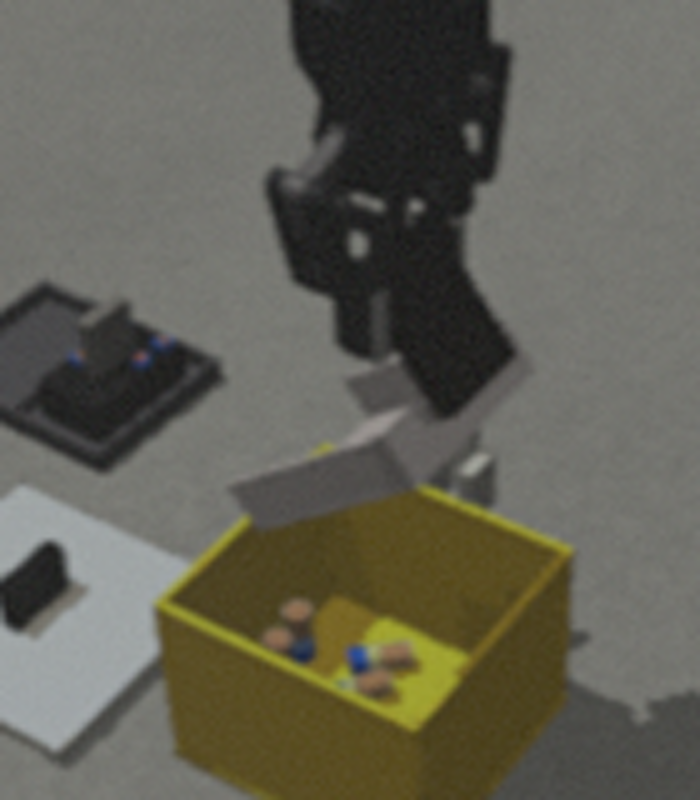

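View pics/t24c.png

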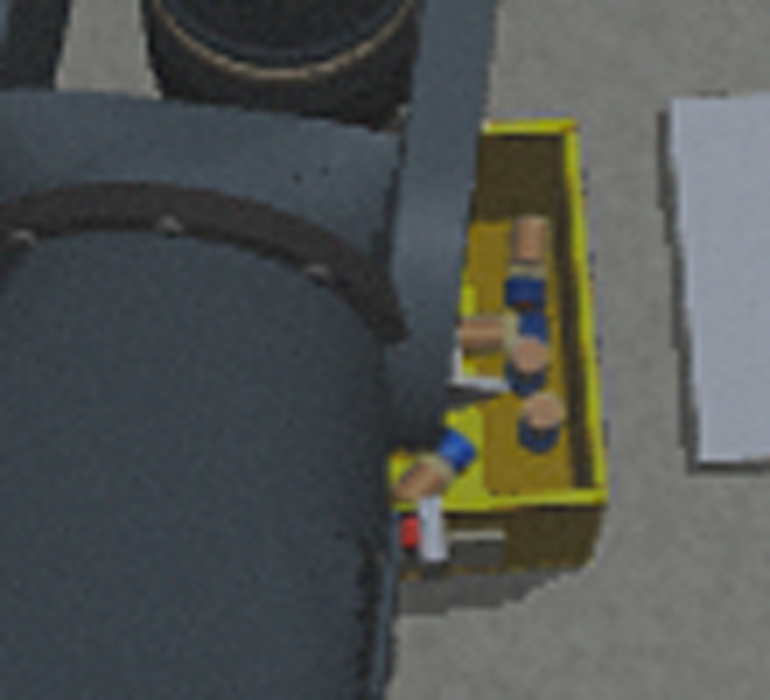

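View pics/w24.png

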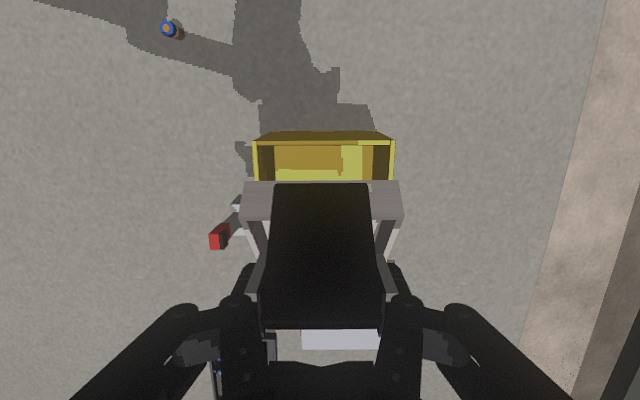

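Call:
drive_tool(deltas=[1,-0.3,0,0,3,-1,0,-4,5.5,-2.5,0,-10,8,-4.5,0,-17,10.5,-6,0,-24,13,-8,0,-32,15.5,-9.5,0,-40,17,-10.5,0,-48,18,-11.2,0,-55,18,-11.2,0,-55], squeeze=60)

```text
t: 29.85
tcp_pos: [0.4984, 0.1916, 0.2662]
tool_rot: [0.293, 0.956, 0.004, -0.009]
force: [0.2, 0.3, -1.5]
finger_gap: 0.566
```

```bash
python3 -c "
from h import *
snap('scene','s25');crop('s25',220,100,440,260,3.6,'s25c');snap('top','t25')"; python3 go.py .3708 .3204 .2 107.35
```

```text
t 29.95 tcp [0.5003 0.1901 0.2665] yawy 55.75 q1,6 [  8.4 -47.7] -> delta [17.93  3.46  6.96] turn -51.6
```

View pics/s25c.png

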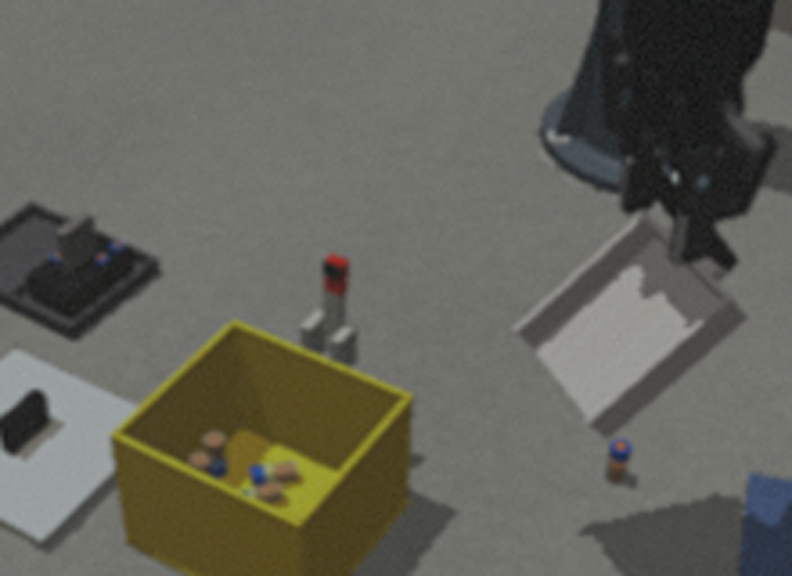

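View pics/t25.png

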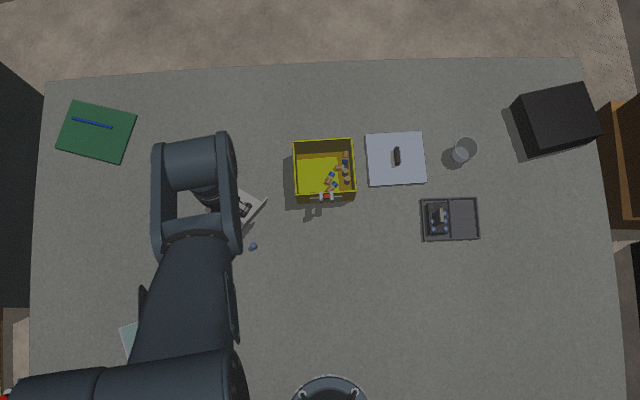

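```bash
python3 -c "
from h import *
crop('t25',285,130,365,210,8,'t25c')"
```

```text
(no output)
```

View pics/t25c.png

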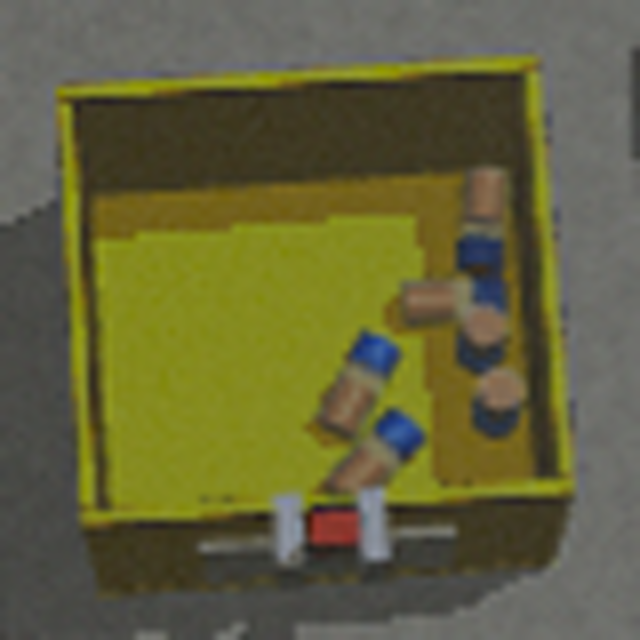

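Call:
drive_tool(deltas=[1,0.2,0,-2,3,0.6,0,-6,5,1,0,-12,7,1.4,0,-18,9,1.8,0,-25,11,2.2,1,-32,13,2.6,2,-38,15,3,3,-44,17,3.3,4,-50,17.9,3.5,5,-51.6,17.9,3.5,6,-51.6,17.9,3.5,6,-51.6])

```text
t: 31.15
tcp_pos: [0.3711, 0.3198, 0.2082]
tool_rot: [-0.15, 0.989, 0.006, -0.006]
force: [-0.6, 0.1, -1.9]
finger_gap: 0.565
```

```bash
python3 -c "
from h import *
snap('scene','s26');crop('s26',380,120,500,300,4,'s26c')"; python3 go.py .3708 .3204 .14 107.35
```

```text
t 31.20 tcp [0.3717 0.3199 0.2089] yawy 107.25 q1,6 [ 27.1 -80.8] -> delta [ 0.01 -0.02  6.89] turn -0.1
```

View pics/s26c.png

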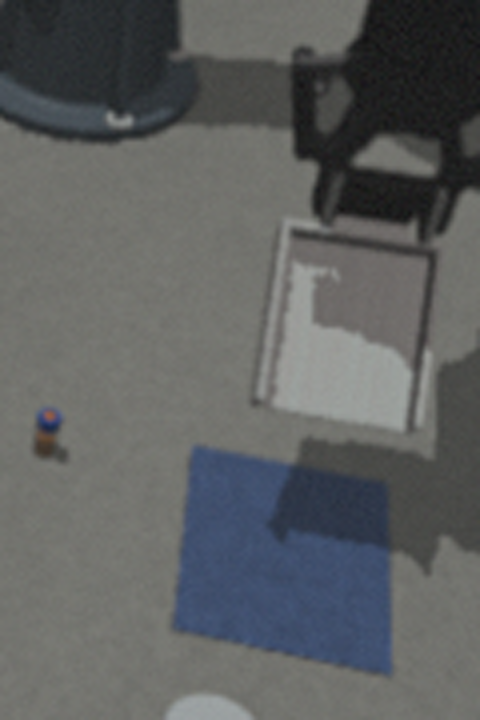

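Call:
drive_tool(deltas=[-1,0,0,0,-3,0,1,0,-5,0,2.5,0,-7,0,4.5,0,-8,0,6.5,0,-8,0,8,0,-8,0,8.5,0,-8,0,8.5,0,-8,0,8.5,0], squeeze=20)

```text
t: 32.1
tcp_pos: [0.4479, 0.3446, 0.1239]
tool_rot: [-0.15, 0.989, 0.007, -0.005]
force: [-0.3, -0.2, -1.1]
finger_gap: 0.568
```

```bash
python3 -c "
from h import *
st();snap('scene','s27');crop('s27',380,120,500,300,4,'s27c')"; python3 go.py .3708 .3204 .047 107.35
```

```text
t 32.1 tcp [0.4479 0.3446 0.1239] gap 0.5682857241889485 F [-0.3 -0.2 -1.1]
[[-0.955 -0.296 -0.011]
 [-0.296  0.955  0.012]
 [ 0.007  0.014 -1.   ]] [ 0.45   0.596  1.679  0.02   0.873 -1.434]
t 32.15 tcp [0.4479 0.3447 0.1242] yawy 107.23 q1,6 [ 25.8 -82.2] -> delta [ 8.03 -0.15  7.77] turn -0.1
```

View pics/s27c.png

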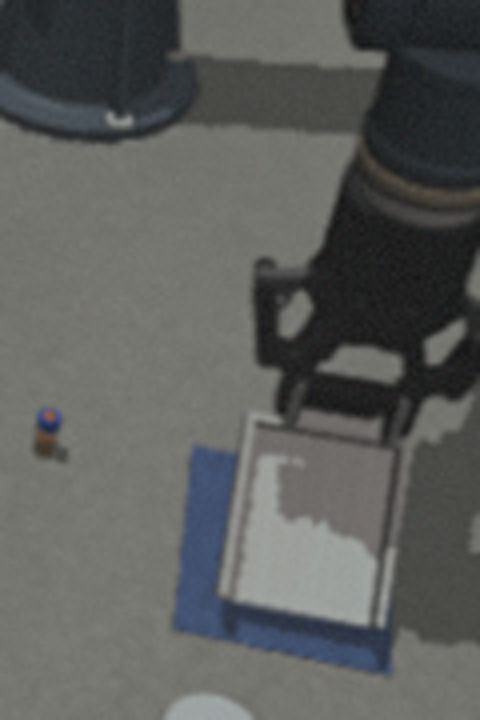

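Call:
drive_tool(deltas=[0,-0.1,0.6,0,0.3,-0.1,1.3,0,1.3,-0.15,1.8,0,2.5,-0.15,2.4,0,3.6,-0.15,3.2,0,4.7,-0.15,4,0,5.6,-0.15,4.9,0,6.5,-0.15,5.8,0,7.3,-0.15,6.8,0,8,-0.15,7.6,0,8,-0.15,7.8,0,8,-0.15,7.8,0])

```text
t: 33.35
tcp_pos: [0.3715, 0.3211, 0.0482]
tool_rot: [-0.151, 0.989, 0.007, -0.003]
force: [-1.5, 1.2, 11.1]
finger_gap: 0.567
```

```bash
python3 -c "
from h import *
st();snap('scene','s28');crop('s28',380,120,500,300,4,'s28c');snap('wrist','w28')"; python3 go.py .3708 .3204 .047 107.35
```

```text
t 33.35 tcp [0.3715 0.3211 0.0482] gap 0.566693192465083 F [-1.5  1.2 11.1]
[[-0.955 -0.298 -0.008]
 [-0.298  0.955  0.013]
 [ 0.003  0.015 -1.   ]] [ 0.475  0.666  1.908  0.028  0.568 -1.422]
t 33.45 tcp [0.3715 0.3211 0.0483] yawy 107.33 q1,6 [ 27.2 -81.5] -> delta [ 0.09 -0.05  0.13] turn -0.0
```

View pics/s28c.png

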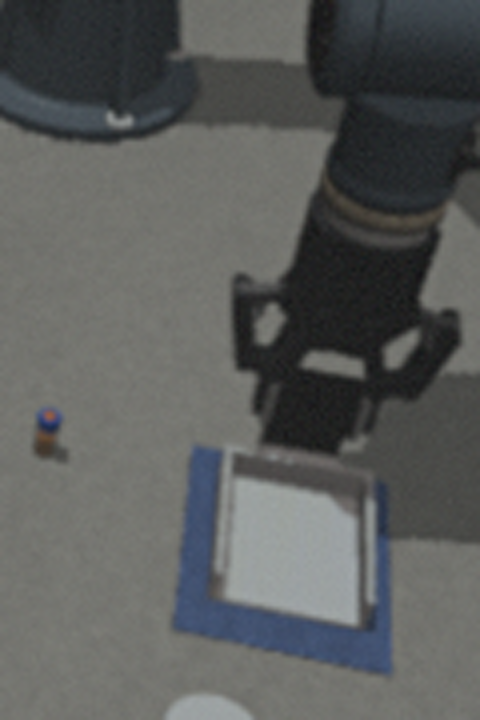

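View pics/w28.png

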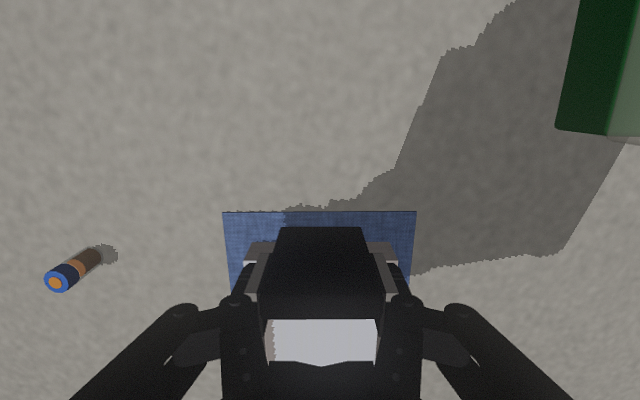

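Call:
drive_tool(deltas=[0,0,0.15,0,0,0,0.15,0,0,0,0.15,0])

```text
t: 33.75
tcp_pos: [0.3715, 0.3212, 0.0482]
tool_rot: [-0.151, 0.988, 0.007, -0.002]
force: [-1.0, -1.3, 10.9]
finger_gap: 0.563
```

Call:
drive_tool(deltas=[0,0,0,0,0,0,0,0,0,0,0,0,0,0,0,0,0,0,-2,0,0,0,-5,0,0,0,-9,0,0,0,-13,0,0,0,-17,0,0,0,-20,0,0,0,-20,0,0,0,-20,0], hand=8.5)

```text
t: 34.95
tcp_pos: [0.3724, 0.3184, 0.2484]
tool_rot: [-0.151, 0.988, 0.007, -0.001]
force: [0.3, -1.2, -1.7]
finger_gap: 0.997
```

```bash
python3 -c "
from h import *
st();snap('scene','s29');crop('s29',380,120,500,300,4,'s29c');snap('wrist','w29');crop('w29',270,130,400,280,5,'w29c')"
```

```text
t 34.95 tcp [0.3724 0.3184 0.2484] gap 0.996546792065492 F [ 0.3 -1.2 -1.7]
[[-0.954 -0.299 -0.005]
 [-0.299  0.954  0.014]
 [ 0.001  0.015 -1.   ]] [ 0.47   0.321  1.747  0.017  1.072 -1.413]
```

View pics/w29.png

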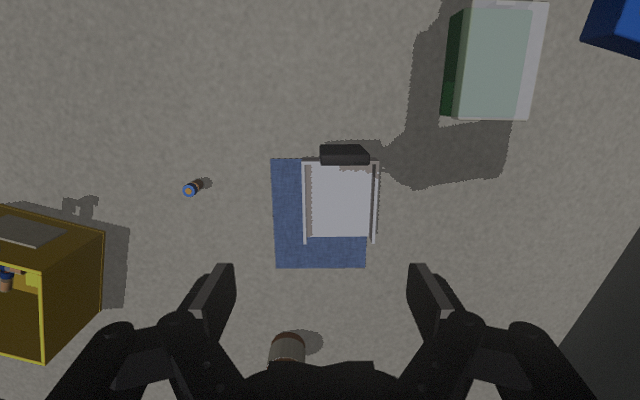

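View pics/w29c.png

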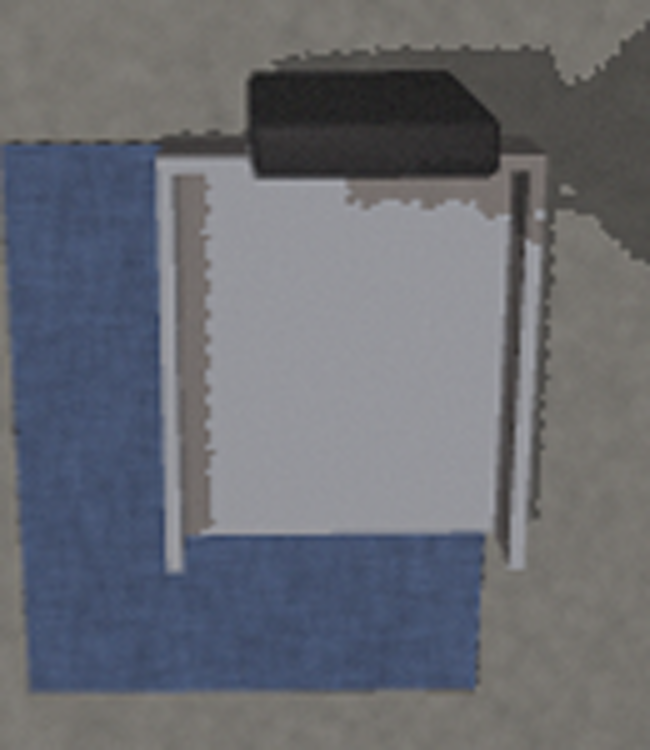

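```bash
cat > m.py <<'E'
from h import *
def q(s,u0,v0,k,P,z,n):
    W=np.array([cp(s,u0,v0,k,x,y,z)[:2] for x,y in P]);e=np.roll(W,-1,0)-W;print(n,W.mean(0).round(4),np.hypot(*e.T).round(4),np.degrees(np.arctan2(e[:,1],e[:,0])).round(2))
E
python3 -c "
from m import *
s=load('w29')
q(s,270,130,5,[(250,126),(500,126),(498,177),(253,177)],.09,'handle')
q(s,270,130,5,[(157,157),(546,157),(524,570),(166,572)],.028,'rim')
"; python3 go.py .3708 .3204 .2484 107.35
```

```text
handle [0.3388 0.3354] [0.0495 0.0102 0.049  0.0102] [ 107.32   18.03  -72.72 -159.3 ]
rim [0.4034 0.3561] [0.0935 0.1099 0.0944 0.1099] [ 107.29   17.89  -72.69 -162.55]
t 35.05 tcp [0.3715 0.3179 0.2468] yawy 107.38 q1,6 [ 26.9 -80.9] -> delta [-0.01  0.27 -0.16] turn 0.0
```

View pics/s29.png

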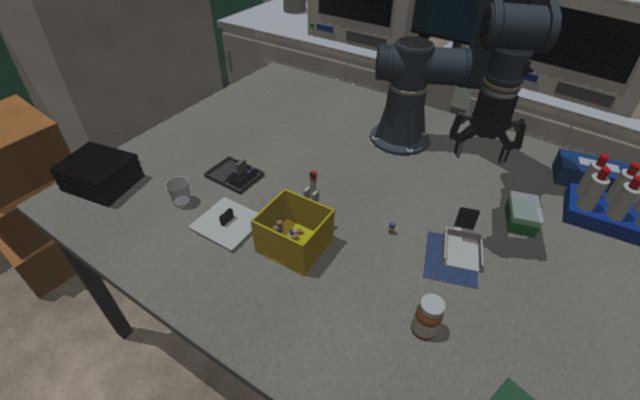

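```bash
python3 go.py .3388 .3354 .049 107.35
```

```text
t 35.05 tcp [0.3715 0.3179 0.2468] yawy 107.38 q1,6 [ 26.9 -80.9] -> delta [ 2.51  2.37 19.83] turn 0.0
```

Call:
drive_tool(deltas=[1,1,0,0,2.5,2.4,1,0,2.5,2.4,4,0,2.5,2.4,8,0,2.5,2.4,12,0,2.5,2.4,16,0,2.5,2.4,19,0,2.5,2.4,19.9,0,2.5,2.4,19.9,0,2.5,2.4,19.9,0])

```text
t: 36.05
tcp_pos: [0.3388, 0.3361, 0.0488]
tool_rot: [-0.151, 0.988, 0.007, -0.003]
force: [0.2, -0.3, -0.4]
finger_gap: 0.992
```

```bash
python3 -c "
from h import *
snap('wrist','w30')"; python3 go.py .3388 .3354 .049 107.35
```

```text
t 36.10 tcp [0.3392 0.3362 0.0493] yawy 107.39 q1,6 [ 30.8 -78. ] -> delta [ 0.06 -0.07  0.03] turn 0.0
```

View pics/w30.png

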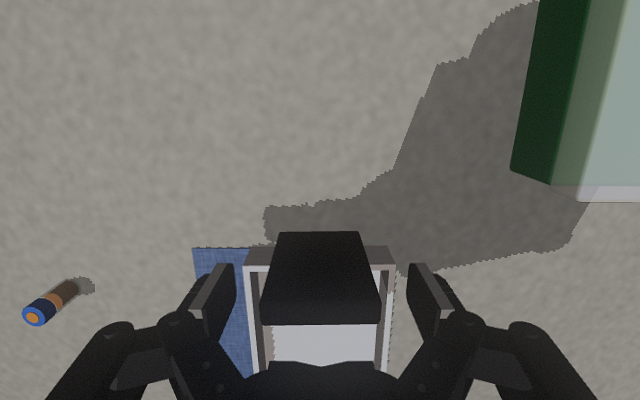

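Call:
drive_tool(deltas=[0,0,0,0,0,0,0,0,0,0,0,0,0,0,0,0,0,0,0,0,0,0,0,0], hand=3, squeeze=30)

```text
t: 36.7
tcp_pos: [0.3397, 0.3365, 0.0506]
tool_rot: [-0.151, 0.988, 0.007, -0.001]
force: [-0.3, -0.4, 7.5]
finger_gap: 0.585
```

Call:
drive_tool(deltas=[0,0,0,0,0,0,0,0,0,0,-0.5,0,0,0,-1.2,0,0,0,-1.5,0,0,0,-1.5,0], squeeze=120)

```text
t: 37.3
tcp_pos: [0.3401, 0.3365, 0.0662]
tool_rot: [-0.151, 0.988, 0.008, -0.001]
force: [0.6, -0.0, -1.0]
finger_gap: 0.569
```

```bash
python3 go.py .3708 .3204 .0625 107.35
```

```text
t 37.30 tcp [0.3401 0.3365 0.0662] yawy 107.40 q1,6 [ 30.7 -77.9] -> delta [-2.45 -2.46  0.33] turn 0.0
```

Call:
drive_tool(deltas=[-0.6,-0.6,0,0,-1.6,-1.6,0,0,-2.55,-2.4,0,0,-2.55,-2.4,0,0,-2.55,-2.4,0.6,0,-2.55,-2.4,1.2,0,-2.55,-2.4,1.4,0,-2.55,-2.4,1.4,0])

```text
t: 38.1
tcp_pos: [0.3707, 0.3213, 0.0514]
tool_rot: [-0.152, 0.988, 0.007, -0.002]
force: [0.3, -0.1, -1.4]
finger_gap: 0.569
```

```bash
python3 go.py .372 .3207 .05 107.35;python3 -c "
from h import *
st()
snap('wrist','w31')"
```

```text
t 38.10 tcp [0.3707 0.3213 0.0514] yawy 107.44 q1,6 [ 27.3 -81.5] -> delta [-0.1  -0.1   0.13] turn 0.1
t 38.1 tcp [0.3707 0.3213 0.0514] gap 0.5692211186741118 F [ 0.3 -0.1 -1.4]
[[-0.954 -0.3   -0.005]
 [-0.3    0.954  0.014]
 [ 0.001  0.015 -1.   ]] [ 0.477  0.659  1.91   0.028  0.571 -1.422]
```

View pics/w31.png

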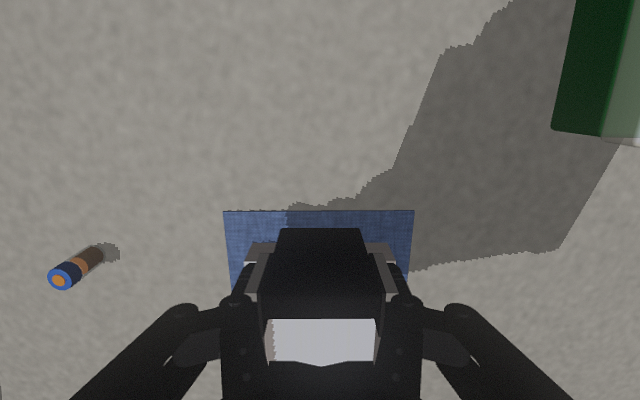

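Call:
drive_tool(deltas=[-0.1,-0.1,0,0,-0.1,-0.1,0.2,0,-0.1,-0.1,0.2,0,-0.1,-0.1,0.2,0])

```text
t: 38.55
tcp_pos: [0.372, 0.321, 0.051]
tool_rot: [-0.152, 0.988, 0.008, -0.001]
force: [-2.7, -0.2, 12.6]
finger_gap: 0.56
```

Call:
drive_tool(deltas=[0,0,0,0,0,0,0,0,0,0,0,0,0,0,0,0,0,0,-2,0,0,0,-5,0,0,0,-9,0,0,0,-13,0,0,0,-17,0,0,0,-20,0,0,0,-20,0,0,0,-20,0], hand=8.5, squeeze=30)

```text
t: 39.75
tcp_pos: [0.3727, 0.318, 0.2511]
tool_rot: [-0.152, 0.988, 0.008, -0.001]
force: [-0.2, 0.6, -0.1]
finger_gap: 0.995
```

```bash
python3 -c "
from h import *
st();snap('scene','s32');crop('s32',380,120,500,300,4,'s32c');snap('wrist','w32');crop('w32',270,130,400,280,5,'w32c');crop('w32',140,130,270,260,5,'w32d')"
```

```text
t 39.75 tcp [0.3727 0.318  0.2511] gap 0.9950757736951199 F [-0.2  0.6 -0.1]
[[-0.954 -0.3   -0.004]
 [-0.3    0.954  0.015]
 [-0.001  0.015 -1.   ]] [ 0.468  0.317  1.744  0.017  1.077 -1.415]
```

View pics/w32c.png

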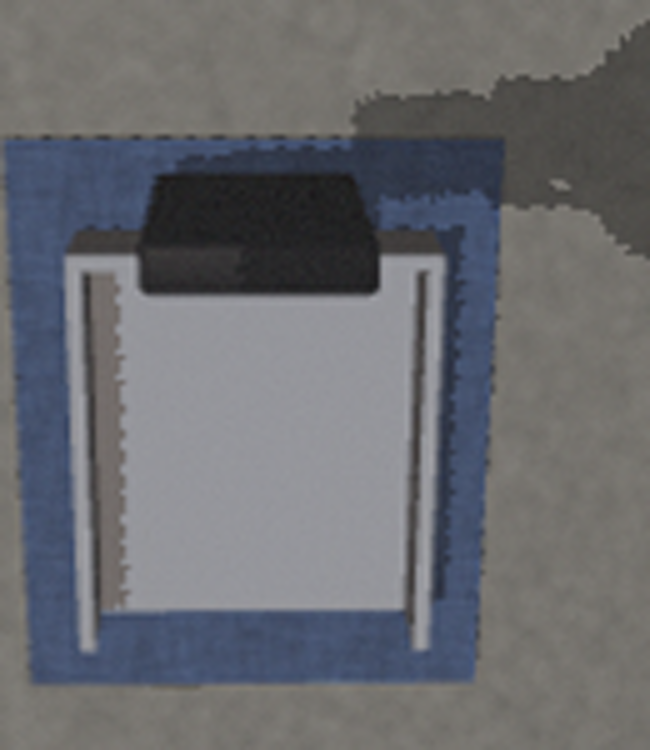

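View pics/w32d.png

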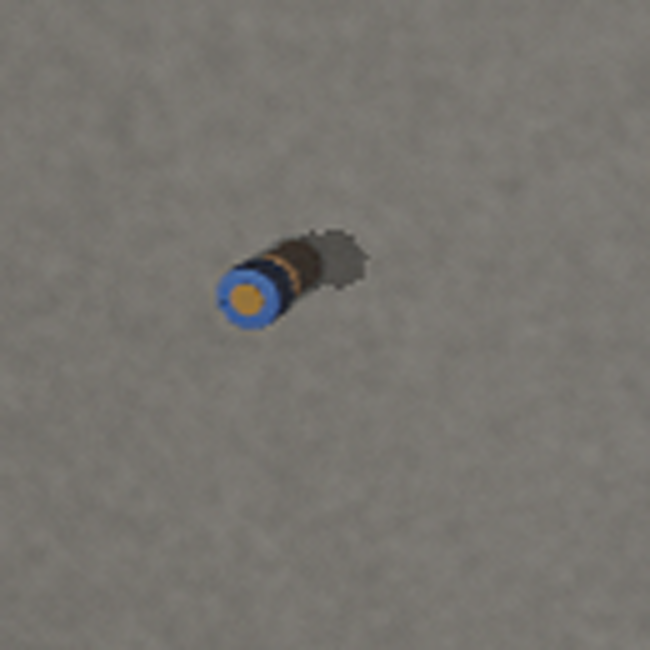

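View pics/s32c.png

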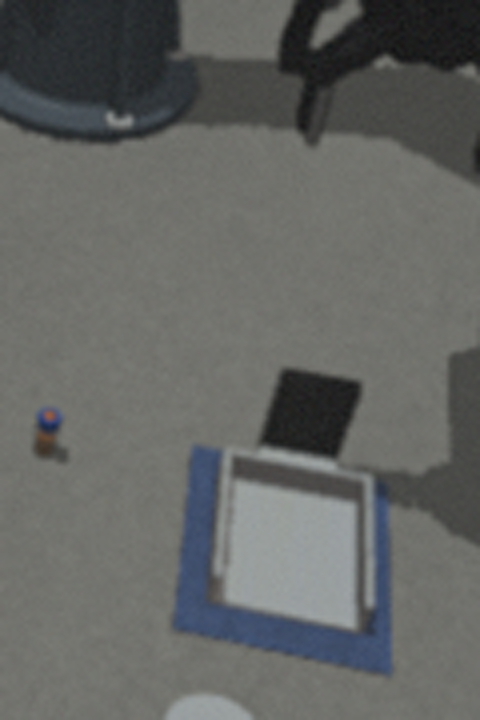

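```bash
python3 -c "
from m import *
s=load('w32')
q(s,270,130,5,[(65,255),(445,255),(428,652),(82,652)],.028,'rim')
q(s,270,130,5,[(7,135),(504,138),(474,682),(33,682)],.002,'mat')
print(cp(s,140,130,5,248,299,.034))
"; python3 go.py .439 .1725 .12 70
```

```text
rim [0.4351 0.3413] [0.0938 0.1108 0.0936 0.1103] [ 107.26   17.43  -73.01 -162.47]
mat [0.4349 0.3416] [0.1282 0.1599 0.1288 0.1599] [ 106.98   17.37  -73.03 -162.83]
[0.43909659 0.17369898 0.034     ]
t 39.85 tcp [0.3718 0.3175 0.2495] yawy 107.46 q1,6 [ 26.8 -81.1] -> delta [ -2.1  -16.03  12.71] turn 37.5
```

```bash
python3 go.py .439 .1733 .10 90
```

```text
t 39.85 tcp [0.3718 0.3175 0.2495] yawy 107.46 q1,6 [ 26.8 -81.1] -> delta [ -2.13 -15.99  14.71] turn 17.5
```

Call:
drive_tool(deltas=[-0.4,-3,0,0,-0.8,-6,0,4,-1.2,-9.5,0,9,-1.7,-13,2,14,-2.1,-16,5,17.5,-2.1,-16,9,17.5,-2.1,-16,13,17.5,-2.1,-16,14.7,17.5,-2.1,-16,14.7,17.5,-2.1,-16,14.7,17.5,-2.1,-16,14.7,17.5], hand=4.5)

```text
t: 40.95
tcp_pos: [0.4393, 0.1733, 0.1007]
tool_rot: [0.0, 1.0, 0.007, -0.003]
force: [0.5, 0.0, 0.3]
finger_gap: 0.531
```

```bash
python3 -c "
from h import *
snap('wrist','w33')"; python3 go.py .439 .1733 .009 90
```

```text
t 41.00 tcp [0.4395 0.1733 0.101 ] yawy 89.98 q1,6 [  7.4 -83.6] -> delta [-0.   -0.12  9.2 ] turn -0.0
```

View pics/w33.png

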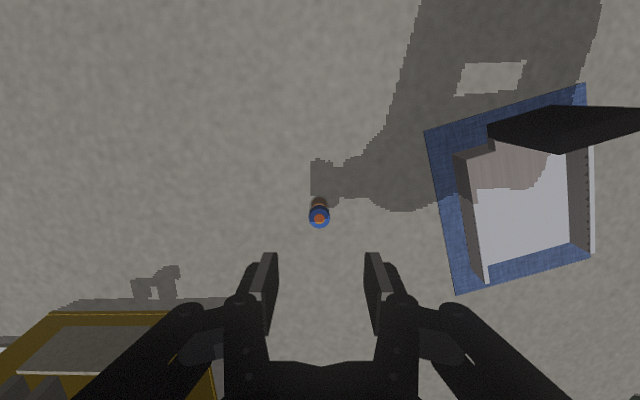

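Call:
drive_tool(deltas=[0,0,3,0,0,0,6,0,0,0,8,0,0,0,9.1,0,0,0,9.1,0,0,0,9.1,0])

```text
t: 41.6
tcp_pos: [0.4397, 0.1747, 0.0108]
tool_rot: [0.0, 1.0, 0.007, -0.002]
force: [-0.0, -0.1, 1.0]
finger_gap: 0.525
```

Call:
drive_tool(deltas=[0,0,0,0,0,0,0,0,0,0,0,0,0,0,0,0,0,0,0,0,0,0,0,0], hand=0)

```text
t: 42.2
tcp_pos: [0.4405, 0.1748, 0.0119]
tool_rot: [0.0, 1.0, 0.007, -0.001]
force: [-0.1, 0.5, 7.1]
finger_gap: 0.175
```

Call:
drive_tool(deltas=[0,0,-1,0,0,0,-4,0,0,0,-8,0,0,0,-12,0,0,0,-16,0,0,0,-19,0,0,0,-19,0,0,0,-19,0])

```text
t: 43.0
tcp_pos: [0.4406, 0.1722, 0.203]
tool_rot: [0.0, 1.0, 0.007, 0.001]
force: [0.1, 0.4, -0.3]
finger_gap: 0.173
```

```bash
python3 -c "
from h import *
snap('wrist','w34')"; python3 go.py .635 .015 .2 91
```

```text
t 43.05 tcp [0.4399 0.172  0.2019] yawy 89.99 q1,6 [  7.3 -83.3] -> delta [-19.51 -15.7   -0.06] turn -1.0
```

View pics/w34.png

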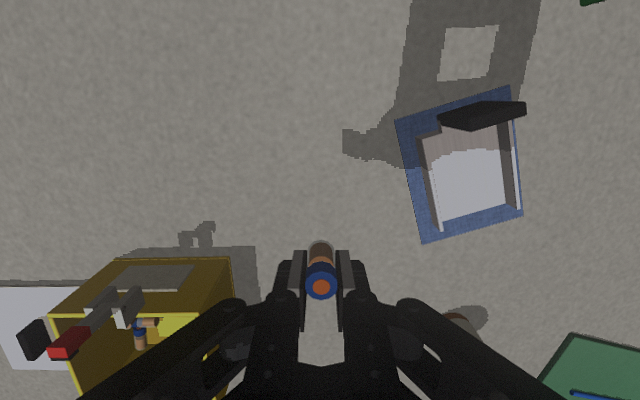

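Call:
drive_tool(deltas=[-2,-1.6,0,0,-5,-4.2,0,0,-8.5,-7,0,-1,-12,-10,0,-1,-15.5,-13,0,-1,-18.5,-15.6,0,-1,-19.5,-16.7,0,-1,-19.5,-16.7,2,-1,-19.5,-16.7,6,-1,-19.5,-16.7,10,-1,-19.5,-16.7,12,-1,-19.5,-16.7,12,-1])

```text
t: 44.25
tcp_pos: [0.6297, 0.0079, 0.0741]
tool_rot: [-0.009, 1.0, 0.008, -0.007]
force: [-0.8, 0.7, -0.0]
finger_gap: 0.168
```

```bash
python3 -c "
from h import *
snap('wrist','w35')"; python3 go.py .635 .005 .08 91
```

```text
t 44.30 tcp [0.6319 0.0075 0.0765] yawy 91.00 q1,6 [  -9.8 -101.4] -> delta [-0.31 -0.25 -0.36] turn 0.0
```

View pics/w35.png

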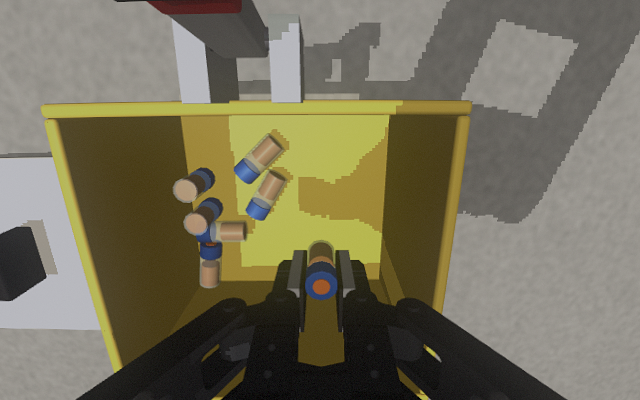

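Call:
drive_tool(deltas=[0,0,0,0,0,0,0,0,0,0,0,0,0,0,-2,0,0,0,-6,0,0,0,-10,0,0,0,-14,0,0,0,-16,0,0,0,-16,0,0,0,-16,0], hand=3)

```text
t: 45.3
tcp_pos: [0.6331, 0.0052, 0.2372]
tool_rot: [-0.009, 1.0, 0.007, -0.004]
force: [0.3, 0.5, -2.0]
finger_gap: 0.351
```

```bash
python3 -c "
from h import *
st();snap('wrist','w36');crop('w36',150,20,480,260,2.4,'w36c')"; python3 go.py .6588 -.2085 .2 91
```

```text
t 45.3 tcp [0.6331 0.0052 0.2372] gap 0.351014415374892 F [ 0.3  0.5 -2. ]
[[-1.    -0.018 -0.008]
 [-0.018  1.     0.015]
 [ 0.007  0.015 -1.   ]] [-0.174  0.536  1.399  0.014  1.217 -1.768]
t 45.35 tcp [0.6324 0.0053 0.2359] yawy 91.00 q1,6 [ -10.  -101.3] -> delta [ -2.3  -21.47   3.24] turn 0.0
```

View pics/w36.png

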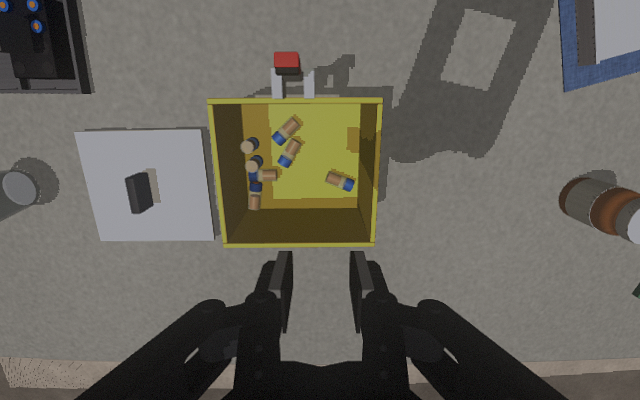

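Call:
drive_tool(deltas=[-0.2,-2,0,0,-0.6,-5.5,0,0,-1,-9.5,0,0,-1.4,-13.5,0,0,-1.8,-17,0,0,-2.1,-20,0,0,-2.3,-21.5,0,0,-2.3,-21.5,0,0,-2.3,-21.5,0,0], hand=4)

```text
t: 46.25
tcp_pos: [0.6585, -0.2079, 0.2312]
tool_rot: [-0.009, 1.0, 0.009, -0.006]
force: [-1.0, -0.5, 0.4]
finger_gap: 0.468
```

```bash
python3 -c "
from h import *
snap('wrist','w37');crop('w37',230,70,420,250,4,'w37c')"; python3 go.py .6588 -.2095 .0266 91
```

```text
t 46.30 tcp [ 0.6587 -0.2074  0.2316] yawy 91.07 q1,6 [ -27.  -118.2] -> delta [-0.25 -0.57 20.49] turn 0.1
```

View pics/w37.png

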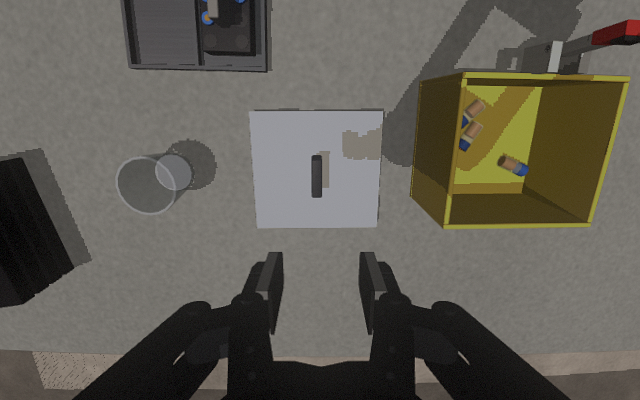

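View pics/w37c.png

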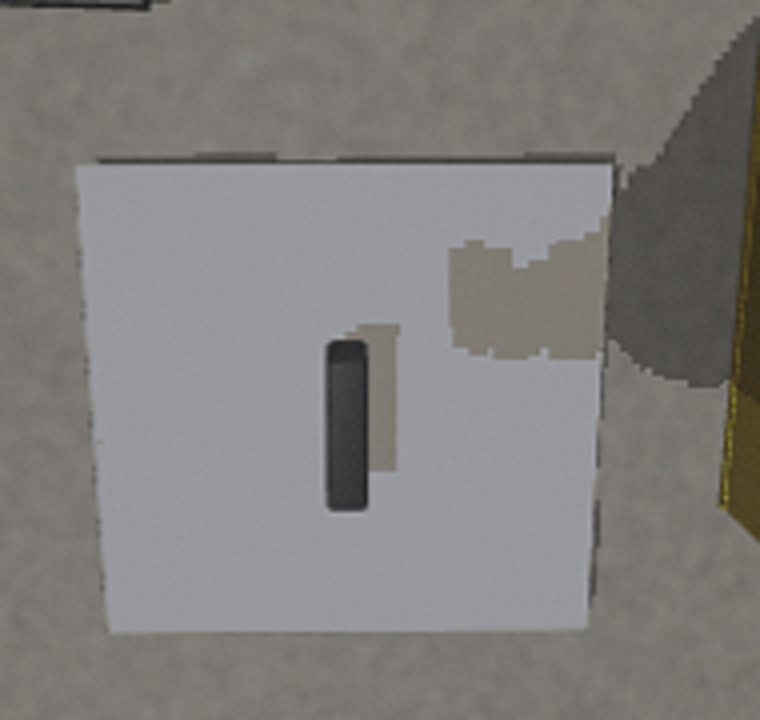

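```bash
python3 -c "
from m import *
s=load('w37')
q(s,230,70,4,[(77,165),(613,163),(587,629),(109,633)],.014,'lid')
q(s,230,70,4,[(327,352),(367,352),(367,510),(327,510)],.046,'handle')
crop('w37',400,60,640,240,3,'w37d')
"; python3 go.py .6588 -.2095 .0266 91
```

```text
lid [ 0.6565 -0.2087] [0.1524 0.1435 0.153  0.1433] [  91.2     1.25  -88.88 -178.99]
handle [ 0.6556 -0.209 ] [0.0108 0.0447 0.0113 0.0447] [  90.85    1.07  -89.28 -179.5 ]
t 46.30 tcp [ 0.6587 -0.2074  0.2316] yawy 91.07 q1,6 [ -27.  -118.2] -> delta [-0.25 -0.57 20.49] turn 0.1
```

View pics/w37d.png

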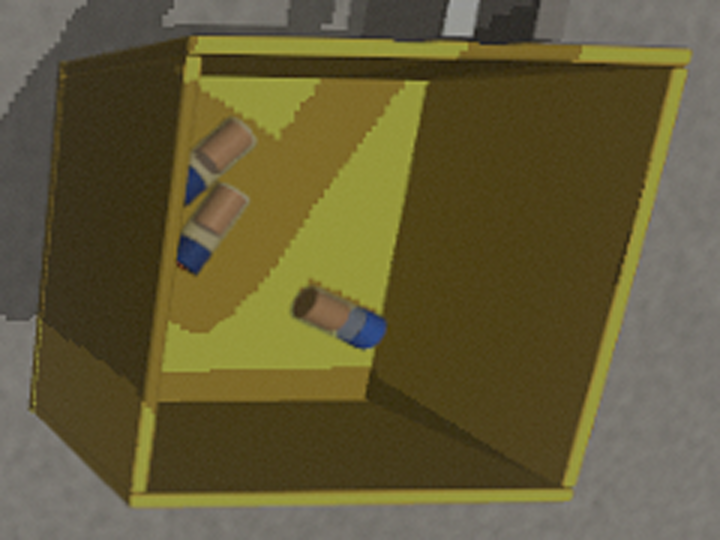

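```bash
python3 -c "
from m import *
s=load('w37')
q(s,400,60,3,[(190,37),(690,50),(573,501),(130,506)],.11,'box')
crop('w36',195,90,395,255,4,'w36d')
s=load('t25');q(s,285,130,8,[(57,88),(541,56),(573,494),(82,524)],.11,'boxtop')
"
```

```text
box [ 0.6174 -0.0151] [0.1479 0.1386 0.1497 0.1381] [  91.19    1.83  -88.98 -178.91]
boxtop [ 0.6167 -0.0157] [0.1505 0.1396 0.1487 0.1386] [ -88.82 -179.57   90.78    1.16]
```

View pics/w36d.png

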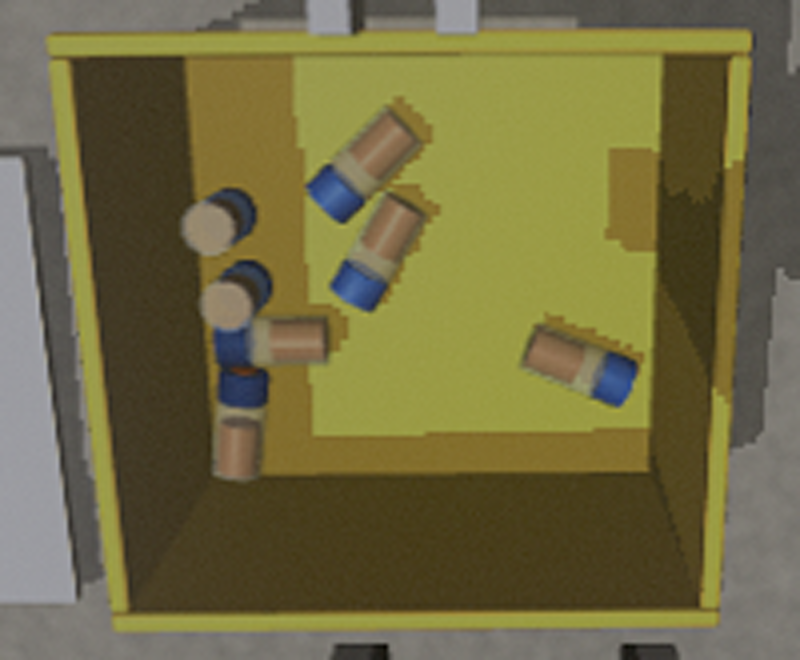

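```bash
python3 -c "
from m import *
s=load('w36')
q(s,195,90,4,[(48,35),(751,30),(718,626),(113,631)],.11,'box')
q(s,195,90,4,[(70,56),(731,54),(706,608),(128,611)],.11,'boxin')
"; python3 go.py .658 -.2085 .0266 91
```

```text
box [ 0.6173 -0.0145] [0.1481 0.139  0.1487 0.1387] [  91.31    1.27  -88.83 -179.  ]
boxin [ 0.617  -0.0142] [0.1399 0.1293 0.1412 0.129 ] [  91.08    1.62  -89.02 -178.99]
t 46.30 tcp [ 0.6587 -0.2074  0.2316] yawy 91.07 q1,6 [ -27.  -118.2] -> delta [-0.17 -0.47 20.49] turn 0.1
```

Call:
drive_tool(deltas=[-0.2,-0.5,3,0,-0.2,-0.5,8,0,-0.2,-0.5,13,0,-0.2,-0.5,17,0,-0.2,-0.5,19.5,0,-0.2,-0.5,20.5,0,-0.2,-0.5,20.5,0,-0.2,-0.5,20.5,0])

```text
t: 47.1
tcp_pos: [0.6596, -0.2085, 0.0281]
tool_rot: [-0.01, 1.0, 0.008, -0.005]
force: [0.7, -0.5, -0.5]
finger_gap: 0.469
```

Call:
drive_tool(deltas=[0,0,0,0,0,0,0,0,0,0,0,0,0,0,0,0,0,0,0,0,0,0,0,0], hand=0, squeeze=60)

```text
t: 47.7
tcp_pos: [0.6612, -0.2091, 0.0308]
tool_rot: [-0.01, 1.0, 0.007, -0.003]
force: [0.1, 1.1, 6.3]
finger_gap: 0.12
```

```bash
python3 -c "
from h import *
st()"
```

```text
t 47.7 tcp [ 0.6612 -0.2091  0.0308] gap 0.1197595215084554 F [0.1 1.1 6.3]
[[-1.    -0.02  -0.006]
 [-0.02   1.     0.014]
 [ 0.005  0.014 -1.   ]] [-0.471  0.862  1.364  0.013  0.926 -2.07 ]
```

Call:
drive_tool(deltas=[0,0,-1,0,0,0,-4,0,0,0,-8,0,0,0,-12,0,0,0,-16,0,0,0,-18,0,0,0,-18,0,0,0,-18,0])

```text
t: 48.5
tcp_pos: [0.6614, -0.2114, 0.2104]
tool_rot: [-0.01, 1.0, 0.007, -0.003]
force: [-0.7, 0.1, -2.4]
finger_gap: 0.119
```

```bash
python3 -c "
from h import *
snap('wrist','w38')"; python3 go.py .619 -.0155 .205 91.2
```

```text
t 48.55 tcp [ 0.6608 -0.211   0.209 ] yawy 91.13 q1,6 [ -27.2 -118.5] -> delta [ 3.79 19.62  0.75] turn -0.1
```

View pics/w38.png

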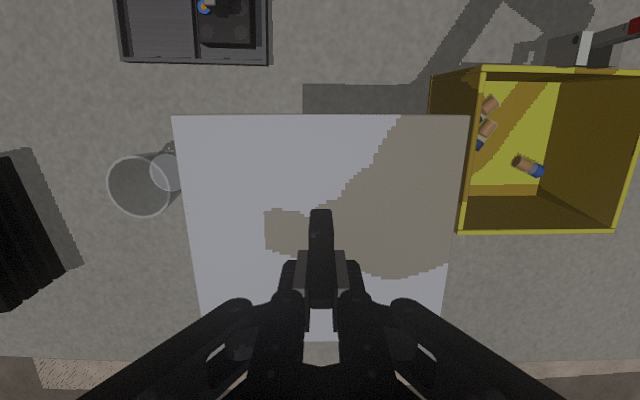

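```bash
python3 go.py .6215 -.016 .205 91.2
```

```text
t 48.55 tcp [ 0.6608 -0.211   0.209 ] yawy 91.13 q1,6 [ -27.2 -118.5] -> delta [ 3.54 19.57  0.74] turn -0.1
```

Call:
drive_tool(deltas=[0.3,1.5,0,0,0.9,5,0,0,1.5,8.5,0,0,2.2,12,0,0,2.9,16,0,0,3.4,18.8,0,0,3.5,19.6,0,-0.1,3.5,19.6,0,-0.1,3.5,19.6,2,-0.1,3.5,19.6,4,-0.1,3.5,19.6,4.5,-0.1,3.5,19.6,4.5,-0.1])

```text
t: 49.75
tcp_pos: [0.6208, -0.016, 0.1659]
tool_rot: [-0.01, 1.0, 0.008, -0.006]
force: [-0.2, -1.0, -2.9]
finger_gap: 0.122
```

Call:
drive_tool(deltas=[0,0,0,0,0,0,0,0])

```text
t: 49.95
tcp_pos: [0.6215, -0.0167, 0.1667]
tool_rot: [-0.01, 1.0, 0.008, -0.005]
force: [-1.0, 0.1, -1.5]
finger_gap: 0.121
```

```bash
python3 -c "
from h import *
snap('wrist','w39');snap('scene','s39');crop('s39',230,170,360,275,6,'s39c')
st()"; python3 go.py .6215 -.016 .133 91.2
```

```text
t 50.05 tcp [ 0.6214 -0.0163  0.1668] gap 0.11664774314011758 F [-0.   0.3 -1.7]
[[-1.    -0.02  -0.01 ]
 [-0.02   1.     0.016]
 [ 0.01   0.016 -1.   ]] [-0.212  0.603  1.494  0.015  1.059 -1.811]
t 50.05 tcp [ 0.6214 -0.0163  0.1668] yawy 91.14 q1,6 [ -12.2 -103.7] -> delta [-0.05 -0.02  3.38] turn -0.1
```

View pics/w39.png

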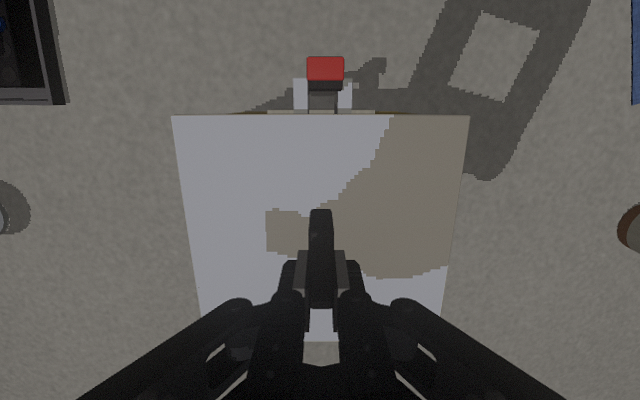

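View pics/s39c.png

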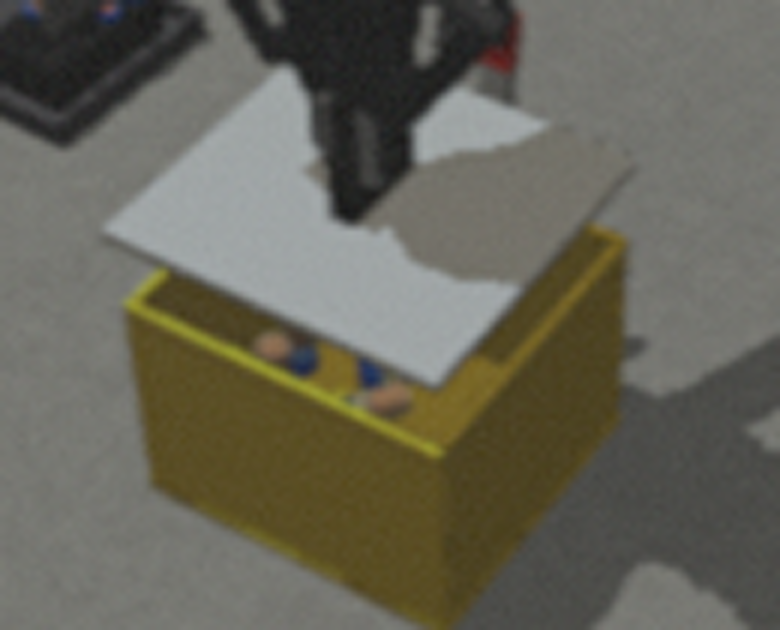

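Aligned over the box; lowering.

Call:
drive_tool(deltas=[0,0,0.8,0,0,0,1.6,0,0,0,2.3,0,0,0,2.9,0,0,0,3.3,0,0,0,3.4,0,0,0,3.4,0])

```text
t: 50.75
tcp_pos: [0.6209, -0.0156, 0.133]
tool_rot: [-0.01, 1.0, 0.008, -0.005]
force: [-2.0, 0.2, 0.4]
finger_gap: 0.126
```

```bash
python3 -c "
from h import *
snap('scene','s40');crop('s40',230,170,360,275,6,'s40c')
st()"
```

```text
t 50.8 tcp [ 0.621  -0.0157  0.133 ] gap 0.11963765629379182 F [-2.3  0.2  0.1]
[[-1.    -0.02  -0.01 ]
 [-0.02   1.     0.016]
 [ 0.01   0.016 -1.   ]] [-0.211  0.646  1.52   0.016  0.989 -1.811]
```

View pics/s40c.png

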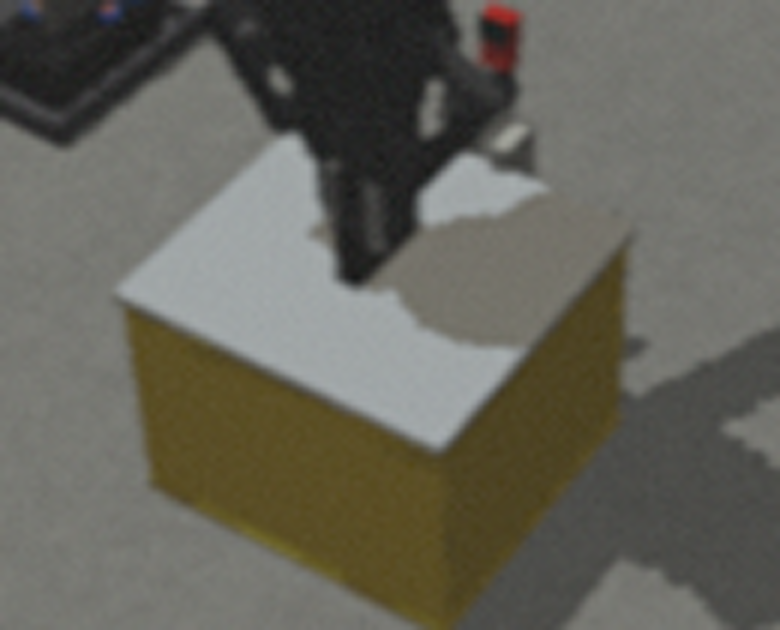

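Call:
drive_tool(deltas=[0,0,0.2,0,0,0,0.2,0])

```text
t: 51.0
tcp_pos: [0.6211, -0.0157, 0.1327]
tool_rot: [-0.01, 1.0, 0.008, -0.005]
force: [-3.6, 1.4, 8.1]
finger_gap: 0.118
```

Call:
drive_tool(deltas=[0,0,0,0,0,0,0,0,0,0,0,0,0,0,-2,0,0,0,-5,0,0,0,-8,0,0,0,-11,0,0,0,-12,0,0,0,-12,0,0,0,-12,0], hand=4)

```text
t: 52.0
tcp_pos: [0.6214, -0.0174, 0.2512]
tool_rot: [-0.01, 1.0, 0.008, -0.006]
force: [-0.6, -1.2, -0.2]
finger_gap: 0.47
```

```bash
python3 -c "
from m import *
s=snap('wrist','w41');crop('w41',210,60,430,280,3.5,'w41c');snap('scene','s41');crop('s41',230,150,360,275,6,'s41c')
C=cloud(s)
st()"
```

```text
t 52.1 tcp [ 0.6211 -0.0173  0.2505] gap 0.4677534491913555 F [-0.7  0.4  0.7]
[[-1.    -0.02  -0.013]
 [-0.02   1.     0.016]
 [ 0.013  0.017 -1.   ]] [-0.214  0.508  1.41   0.014  1.24  -1.809]
```

View pics/w41c.png

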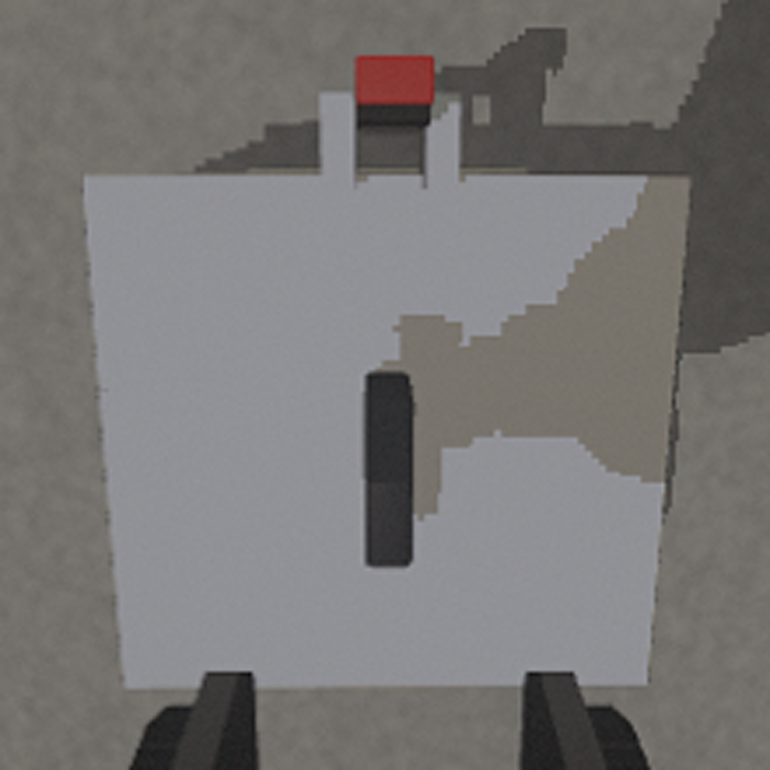

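View pics/s41c.png

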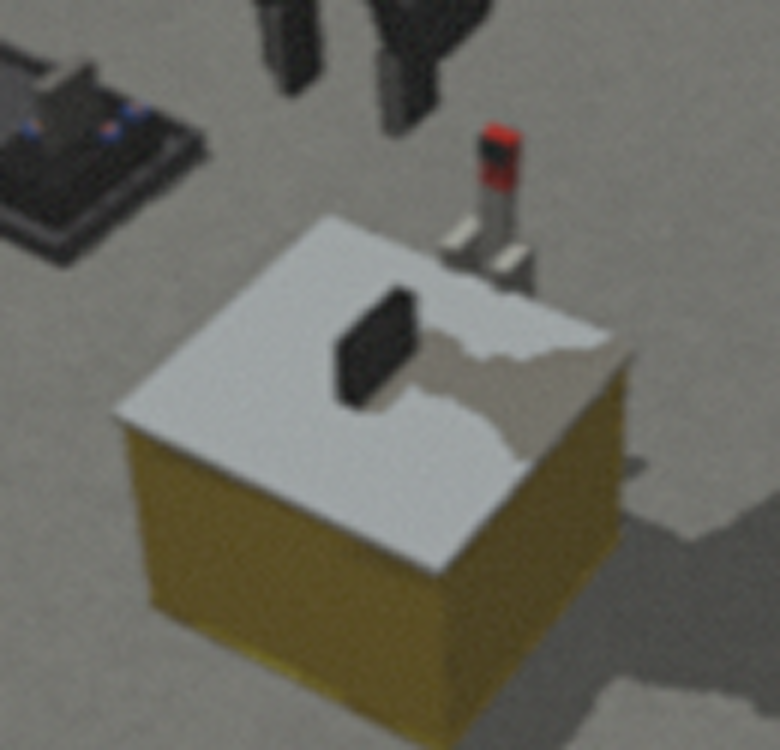

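```bash
python3 -c "
from m import *
s=load('w41')
q(s,210,60,3.5,[(85,178),(690,178),(648,684),(124,688)],.116,'lid')
C=cloud(s)
for u,v in [(245,120),(240,245),(395,120),(385,240),(300,130),(345,240)]: print(C[v,u].round(4))
q(s,210,60,3.5,[(357,56),(434,56),(432,103),(357,103)],.179,'tip')
"; python3 go.py .485 -.0165 .25 91.2
```

```text
lid [ 0.617 -0.015] [0.1521 0.1424 0.1533 0.1424] [  91.15    1.19  -88.84 -179.28]
[ 0.5554 -0.083   0.1156]
[ 7.345e-01 -1.257e-01 -5.000e-04]
[0.5528 0.0506 0.1142]
[0.6699 0.0512 0.1157]
[ 0.5633 -0.0344  0.1155]
[0.6706 0.0108 0.1152]
tip [ 0.5268 -0.0165] [0.0145 0.0084 0.0143 0.0084] [  91.26   -0.75  -88.78 -179.31]
t 52.10 tcp [ 0.6211 -0.0173  0.2505] yawy 91.14 q1,6 [ -12.3 -103.7] -> delta [13.6   0.35  0.24] turn -0.1
```

Call:
drive_tool(deltas=[1.5,0,0,0,4.5,0.1,0,0,8,0.2,0,0,11.5,0.3,0,0,13.6,0.3,0,0,13.6,0.3,0,0,13.6,0.3,2,0,13.6,0.3,6,0,13.6,0.3,8.5,0,13.6,0.3,8.7,0,13.6,0.3,8.7,0], hand=0, squeeze=30)

```text
t: 53.2
tcp_pos: [0.4845, -0.0157, 0.1646]
tool_rot: [-0.01, 1.0, 0.008, -0.007]
force: [-0.1, 0.3, 1.0]
finger_gap: -0.001
```

```bash
python3 -c "
from m import *
s=snap('wrist','w42');snap('scene','s42');crop('s42',230,150,360,275,6,'s42c')
st()"; python3 go.py .516 -.0165 .164 91.2
```

```text
t 53.3 tcp [ 0.4854 -0.016   0.1661] gap -0.00010986501860460868 F [-0.9 -0.1  0.4]
[[-1.    -0.02  -0.011]
 [-0.02   1.     0.016]
 [ 0.011  0.016 -1.   ]] [-0.271  0.446  1.835  0.016  0.876 -1.872]
t 53.30 tcp [ 0.4854 -0.016   0.1661] yawy 91.14 q1,6 [ -15.5 -107.3] -> delta [-3.06 -0.12  0.18] turn -0.1
```

View pics/s42c.png

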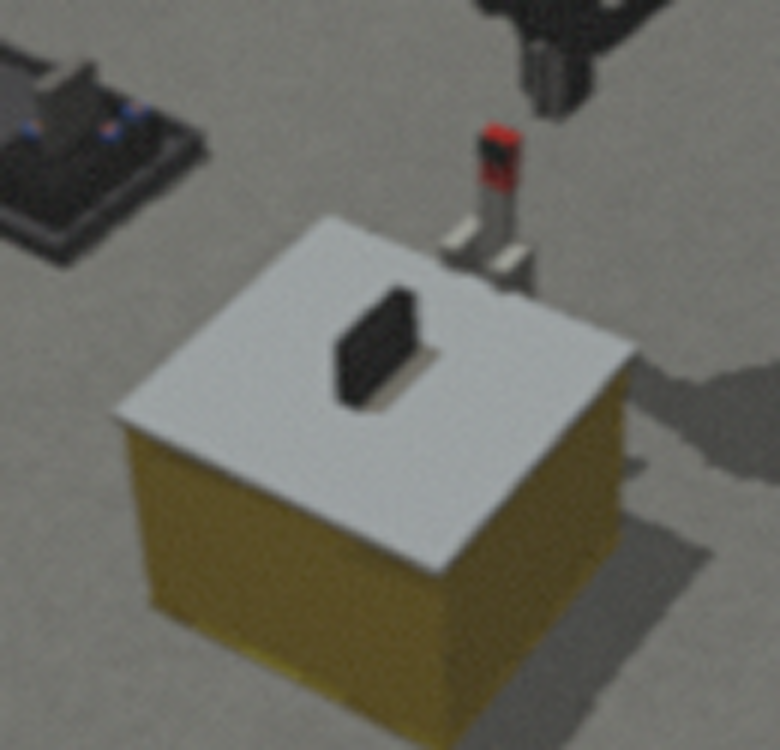

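View pics/w42.png

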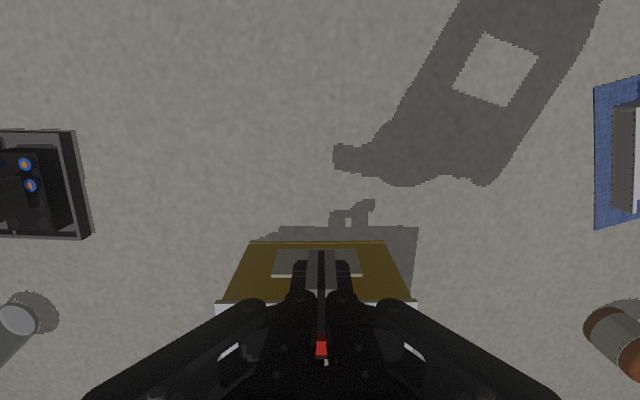

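Call:
drive_tool(deltas=[-1,0,0.1,0,-2.2,0,0.2,0,-3.1,0,0.2,0,-4.2,0,0.4,0,-5.1,0,0.6,0,-5.6,0,0.8,0,-6,0,1.1,0,-6.4,0,1.5,0,-6.7,0,1.9,0,-7,0,2.4,0,-7.2,0,2.8,0,-7.2,0,2.8,0])

```text
t: 54.5
tcp_pos: [0.5568, -0.014, 0.1366]
tool_rot: [-0.01, 1.0, 0.008, -0.006]
force: [-0.8, 0.8, -0.2]
finger_gap: -0.002
```

```bash
python3 -c "
from m import *
snap('scene','s43');crop('s43',230,150,360,275,6,'s43c')
st()"; python3 go.py .560 -.0165 .127 91.2
```

```text
t 54.55 tcp [ 0.5564 -0.0139  0.1367] gap 0.003000714874681355 F [-0.1  0.7  0.9]
[[-1.    -0.02  -0.013]
 [-0.02   1.     0.016]
 [ 0.013  0.016 -1.   ]] [-0.233  0.571  1.683  0.016  0.904 -1.834]
t 54.55 tcp [ 0.5564 -0.0139  0.1367] yawy 91.14 q1,6 [ -13.3 -105.1] -> delta [-0.36 -0.29  0.96] turn -0.1
```

View pics/s43c.png

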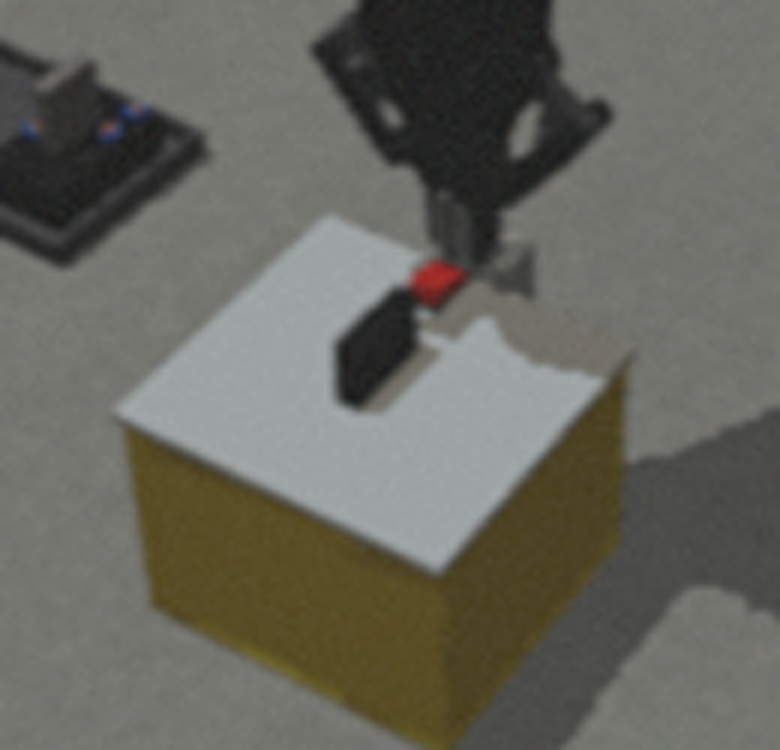

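Call:
drive_tool(deltas=[-0.5,-0.2,0.2,0,-0.8,-0.2,0.5,0,-0.8,-0.2,0.8,0,-0.8,-0.2,1,0,-0.8,-0.2,1,0])

```text
t: 55.05
tcp_pos: [0.5652, -0.0158, 0.128]
tool_rot: [-0.01, 1.0, 0.008, -0.005]
force: [-1.3, 0.5, 8.6]
finger_gap: -0.002
```

```bash
python3 -c "
from m import *
st()"
```

```text
t 55.05 tcp [ 0.5652 -0.0158  0.128 ] gap -0.0016708762156731236 F [-1.3  0.5  8.6]
[[-1.    -0.02  -0.011]
 [-0.02   1.     0.016]
 [ 0.01   0.016 -1.   ]] [-0.232  0.593  1.668  0.016  0.895 -1.834]
```

Call:
drive_tool(deltas=[0,0,0.2,0,0,0,0.3,0,0,0,0.3,0])

```text
t: 55.35
tcp_pos: [0.5653, -0.0158, 0.1278]
tool_rot: [-0.01, 1.0, 0.008, -0.005]
force: [-4.9, 0.7, 19.2]
finger_gap: -0.004
```

Call:
drive_tool(deltas=[0,0,-0.5,0,0,0,-2,0,0,0,-5,0,0,0,-9,0,0,0,-13,0,2,0,-15,0,6,0,-15,0,10,0,-15,0,12,0,-15,0,12,0,-15,0])

```text
t: 56.35
tcp_pos: [0.4436, -0.0198, 0.2787]
tool_rot: [-0.01, 1.0, 0.008, -0.006]
force: [0.8, 1.0, 0.5]
finger_gap: 0.001
```

```bash
python3 -c "
from m import *
snap('scene','s44');crop('s44',230,150,360,275,6,'s44c');s=snap('wrist','w44');snap('top','t44')
C=cloud(s);np.save('/tmp/C.npy',C);crop('w44',180,180,480,400,2.5,'w44c')
st()"
```

```text
t 56.5 tcp [ 0.4482 -0.0209  0.2792] gap -0.00017712315149614699 F [ 0.7 -0.4 -0. ]
[[-1.    -0.02  -0.007]
 [-0.02   1.     0.015]
 [ 0.007  0.015 -1.   ]] [-0.304  0.227  1.787  0.013  1.138 -1.901]
```

View pics/s44.png

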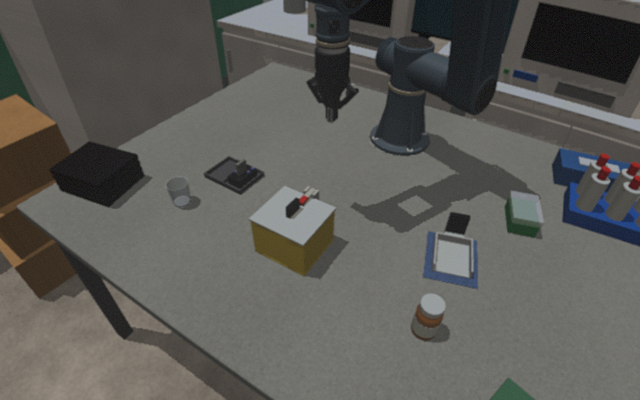

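View pics/s44c.png

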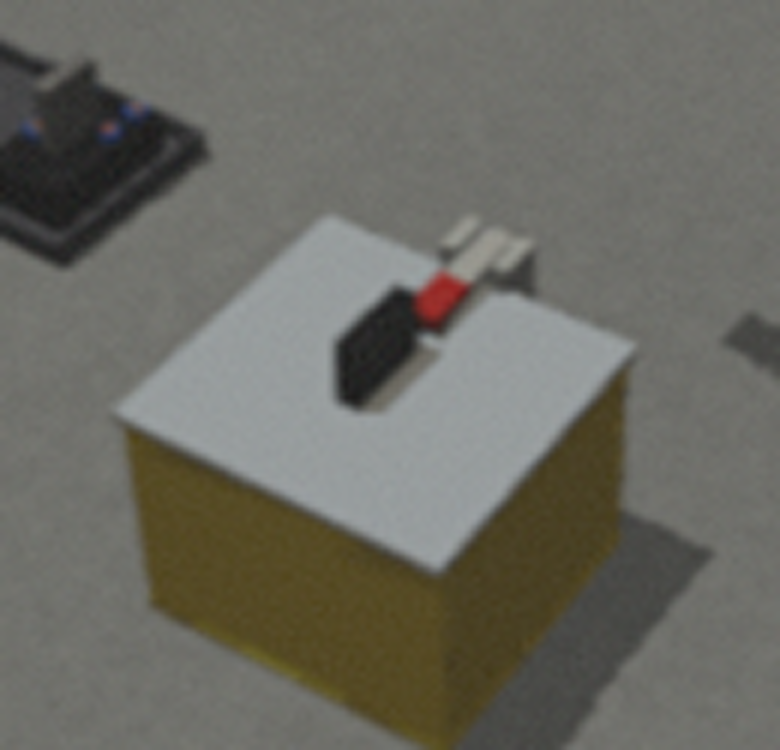

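View pics/w44.png

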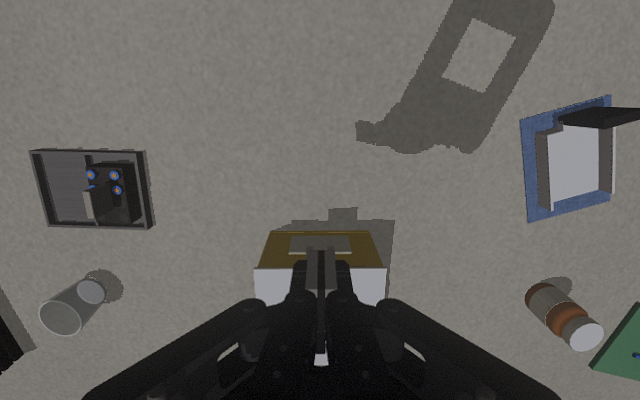

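View pics/t44.png

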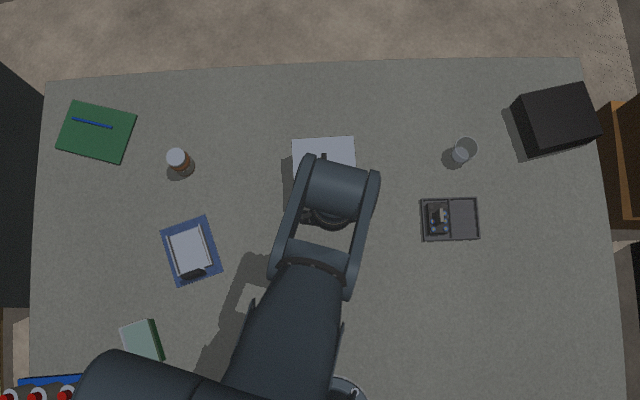

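```bash
python3 -c "
from m import *
s=load('s44')
for u,v in [(303,199),(304,198),(310,192),(312,191)]: print(pt(s,u,v).round(4))
s=load('t44');print(pt(s,178,157,.1),pt(load('top0'),178,157,.1))
a=cv2.imread('pics/top0.png').astype(int);b=cv2.imread('pics/t44.png').astype(int);d=abs(a-b).max(2)
print(d[140:185,160:200].max(),d[130:170,445:482].max())
print(manip.sense()['qd'].round(3))
"
```

```text
[ 0.5772 -0.0132  0.1311]
[ 0.5722 -0.0137  0.1304]
[ 0.5446 -0.0147  0.1295]
[ 0.5375 -0.0135  0.1283]
[0.6606574  0.34881151 0.1       ] [0.6606574  0.34881151 0.1       ]
18 17
[ 0.005  0.015 -0.016  0.     0.006  0.   ]
```

```bash
python3 - <<'E'
from m import *
a=[cloud(snap('scene','s45%d'%i)) for i in range(5)]
C=np.median(a,0)
f=cv2.imread('pics/s450.png').astype(int)
def plane(m):
    P=C[m]; A=np.c_[P[:,:2]-[.56,-.015],np.ones(len(P))]; return np.linalg.lstsq(A,P[:,2],rcond=None)[0].round(4),len(P)
v,u=np.mgrid[0:400,0:640]
lid=(C[...,2]>.105)&(C[...,2]<.122)&(C[...,0]>.55)&(C[...,0]<.68)&(C[...,1]>-.085)&(C[...,1]<.055)&(f.min(2)>100)
print('lid',plane(lid))
arm=(C[...,2]>.121)&(C[...,2]<.14)&(C[...,0]>.535)&(C[...,0]<.587)&(abs(C[...,1]+.0155)<.006)
P=C[arm]; print(len(P), np.polyfit(P[:,0]-.56,P[:,2],1), P[P[:,0].argsort()][::6].round(4))
E
```

```text
lid (array([-0.0011,  0.0004,  0.1168]), 1911)
77 [0.01287003 0.12852168] [[ 0.5359 -0.0175  0.1285]
 [ 0.5405 -0.0115  0.1281]
 [ 0.5448 -0.0205  0.1301]
 [ 0.5492 -0.0176  0.1281]
 [ 0.5532 -0.0149  0.129 ]
 [ 0.5559 -0.019   0.129 ]
 [ 0.5601 -0.0103  0.1232]
 [ 0.5647 -0.01    0.1267]
 [ 0.5688 -0.016   0.1301]
 [ 0.5736 -0.0098  0.1302]
 [ 0.5774 -0.0159  0.13  ]
 [ 0.5811 -0.0163  0.1293]
 [ 0.5844 -0.0141  0.1296]]
```

```bash
python3 -c "
from station import manip
print(manip.sign_off())"
```

```text
the job is handed in; nothing more can be done
None
```

The job is handed in, at about 57 s of the 210 s allowed. As far as my last checks show, everything was done as asked and in the order asked.

- **Rack:** only one rack was present. It stands upright in the carrier's near bay, and it was never tipped.
- **Vials:** all seven are in the box: six tipped off the scoop and one from the bench placed by hand. None missed. I saw only one vial on the bench at any time.
- **Scoop:** it lies flat on the mat, measured within about 1 mm of the middle. It was knocked about 3.5 cm aside when I first set it down, so I gripped it again and put it back.
- **Lid:** it is seated and level. Its top measured about 116 to 117 mm (116 mm expected), centred on the box.
- **Clamp:** I pressed it down to a firm stop, where the finger tip read 127.8 mm against about 128 mm for fully down. Averaged depth readings afterwards gave a slope of roughly 0.01 to 0.03 rad. I put that down to camera noise and did not press again.
- **Jar and beaker:** both unmoved when I compared the first and last overhead pictures.

The highest force I read at the wrist was about 19 N, while pressing the clamp.

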